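# Set out the revolving condiment stand

## Task

Set out the revolving condiment stand for the table: stand every small spice jar upright on its own small pedestal round the edge, well centred (any jar on any of the four), stand the larger jar upright and centred on the tall middle pedestal, and lay the teaspoon across both saddles of the spoon rest, between their lips and with its middle halfway between them. The disc turns freely: keep it at the angle where you found it, never swung round by more than about ten degrees even for a moment, and leave the lemon, the tomato and the tin where they are.

Things in the scene. Friction and masses are not known exactly. Their poses are not given: they have to be found in the camera images.
- jar1_c (a point): small spice jar with a red screw cap, upright at the start on the worktop; round, 41 mm in diameter (cap 41 mm too), 105 mm high, 0.11 kg; the point is its centre, 52.5 mm above its underside; z is its axis. Two to four such jars are present; None if absent
- jar2_c (a point): small spice jar with a red screw cap, upright at the start on the worktop; round, 41 mm in diameter (cap 41 mm too), 105 mm high, 0.11 kg; the point is its centre, 52.5 mm above its underside; z is its axis. Two to four such jars are present; None if absent
- jar3_c (a point): small spice jar with a dark screw cap, upright at the start on the worktop; round, 41 mm in diameter (cap 41 mm too), 105 mm high, 0.11 kg; the point is its centre, 52.5 mm above its underside; z is its axis. Two to four such jars are present; None if absent
- jar4_c (a point): small spice jar with a dark screw cap, upright at the start on the worktop; round, 41 mm in diameter (cap 41 mm too), 105 mm high, 0.11 kg; the point is its centre, 52.5 mm above its underside; z is its axis. Two to four such jars are present; None if absent
- big_jar_c (a point): larger food jar with a pale screw lid, upright at the start on the worktop; lid 57 mm in diameter (88 to 99 mm up), body about 56 mm (along its x) by 62 mm (along its y), 99 mm high, about 0.44 kg; the point is its centre, 49.5 mm above its underside; z is its axis
- spoon_c (a point): steel teaspoon lying on the worktop at the start, 132 mm long (its x), 26 mm wide at the bowl, 9 mm high, 0.03 kg; the point is its middle, 4.5 mm above its underside; x runs along the spoon; it may lie either way round on the rest
- pad1 (a point): centre of the top of one of the four small wooden pedestals that stand on the revolving disc 108 mm from its axis, at 35 degrees (counter-clockwise) from the disc's x axis; flat round pad 34 mm in diameter, 62 mm above the worktop, 34 mm above the disc, on a slim stem; axes are the disc's, z up
- pad2 (a point): centre of the top of one of the four small wooden pedestals that stand on the revolving disc 108 mm from its axis, at -35 degrees (counter-clockwise) from the disc's x axis; flat round pad 34 mm in diameter, 62 mm above the worktop, 34 mm above the disc, on a slim stem; axes are the disc's, z up
- pad3 (a point): centre of the top of one of the four small wooden pedestals that stand on the revolving disc 108 mm from its axis, at 105 degrees (counter-clockwise) from the disc's x axis; flat round pad 34 mm in diameter, 62 mm above the worktop, 34 mm above the disc, on a slim stem; axes are the disc's, z up
- pad4 (a point): centre of the top of one of the four small wooden pedestals that stand on the revolving disc 108 mm from its axis, at -105 degrees (counter-clockwise) from the disc's x axis; flat round pad 34 mm in diameter, 62 mm above the worktop, 34 mm above the disc, on a slim stem; axes are the disc's, z up
- pad_mid (a point): centre of the top of the tall pedestal on the axis of the disc; flat round pad 46 mm in diameter, 85 mm above the worktop, 57 mm above the disc; the foot under the disc is fixed to the worktop
- rest (a point): middle of the spoon rest, on the disc at 180 degrees, 118 mm from the axis, at the height of the two saddles' bearing faces (60 mm above the worktop, 32 mm above the disc). The saddles lie 34 mm either side of this point along its y, are 8 mm wide along y and 41 mm long along x between small lips 7 mm high; the spoon lies along this y. Between the saddles is 60 mm of clear space down to the disc
- rim_mark (a point): point on the rim of the disc beside the spoon rest, 155 mm from the axis. The wooden disc is 310 mm in diameter, its top 28 mm above the worktop; it turns freely on a vertical axis with hardly any friction
- disc (a joint): angle of the disc on its foot, rad, counter-clockwise from above; it stays where it is left
- lemon: bystander: lemon, 71 mm, origin at its underside
- tomato: bystander: tomato, 75 mm, origin at its underside
- tin: bystander: closed food tin, 76 mm across and 58 mm high, origin at its underside
Mind the look-alikes: they are no part of the job. Leave any red look-alike of the part that bears spoon_c alone.

How it is judged (in metres and radians):
At the end, for the whole second after the job is handed in: each present spice jar upright (0.1 rad) within 13 mm of the centre of a small pedestal; the larger jar upright within 16 mm of the middle one's; spoon on both saddles, level (0.2 rad), along the rest (0.3 rad), within 22 mm of its middle; disc still, rim mark within 40 mm of its start (((horizontal distance between jar1_c and pad1 below 0.013 m and z of jar1_c in the frame of pad1 between 0.0465 and 0.0585 m) or (horizontal distance between jar1_c and pad2 below 0.013 m and z of jar1_c in the frame of pad2 between 0.0465 and 0.0585 m) or (horizontal distance between jar1_c and pad3 below 0.013 m and z of jar1_c in the frame of pad3 between 0.0465 and 0.0585 m) or (horizontal distance between jar1_c and pad4 below 0.013 m and z of jar1_c in the frame of pad4 between 0.0465 and 0.0585 m)) and angle between each of jar1_c, jar2_c, jar3_c, jar4_c, big_jar_c's own z axis and vertical below 0.1 rad and ((horizontal distance between jar2_c and pad1 below 0.013 m and z of jar2_c in the frame of pad1 between 0.0465 and 0.0585 m) or (horizontal distance between jar2_c and pad2 below 0.013 m and z of jar2_c in the frame of pad2 between 0.0465 and 0.0585 m) or (horizontal distance between jar2_c and pad3 below 0.013 m and z of jar2_c in the frame of pad3 between 0.0465 and 0.0585 m) or (horizontal distance between jar2_c and pad4 below 0.013 m and z of jar2_c in the frame of pad4 between 0.0465 and 0.0585 m)) and ((horizontal distance between jar3_c and pad1 below 0.013 m and z of jar3_c in the frame of pad1 between 0.0465 and 0.0585 m) or (horizontal distance between jar3_c and pad2 below 0.013 m and z of jar3_c in the frame of pad2 between 0.0465 and 0.0585 m) or (horizontal distance between jar3_c and pad3 below 0.013 m and z of jar3_c in the frame of pad3 between 0.0465 and 0.0585 m) or (horizontal distance between jar3_c and pad4 below 0.013 m and z of jar3_c in the frame of pad4 between 0.0465 and 0.0585 m)) and ((horizontal distance between jar4_c and pad1 below 0.013 m and z of jar4_c in the frame of pad1 between 0.0465 and 0.0585 m) or (horizontal distance between jar4_c and pad2 below 0.013 m and z of jar4_c in the frame of pad2 between 0.0465 and 0.0585 m) or (horizontal distance between jar4_c and pad3 below 0.013 m and z of jar4_c in the frame of pad3 between 0.0465 and 0.0585 m) or (horizontal distance between jar4_c and pad4 below 0.013 m and z of jar4_c in the frame of pad4 between 0.0465 and 0.0585 m)) and horizontal distance between big_jar_c and pad_mid below 0.016 m and z of big_jar_c in the frame of pad_mid between 0.0435 and 0.0555 m and horizontal distance between spoon_c and rest below 0.022 m and angle between the x axis of spoon_c and the y axis of rest, either way round below 0.3 rad and z of spoon_c in the frame of rest between -0.002 and 0.014 m and angle between spoon_c's own z axis and vertical below 0.2 rad and distance of rim_mark from where it was at the start of the episode below 0.04 m and velocity of joint disc between -0.05 and 0.05 rad/s); the robot touches nothing.
It fails at once if the disc is swung round (its rim mark leaves its starting place by more than 40 mm, about 15 degrees) (distance of rim_mark from where it was at the start of the episode above 0.04 m).
It fails at once if the lemon, the tomato or the tin is moved by more than 30 mm (distance of any of lemon, tomato, tin from where it was at the start of the episode above 0.03 m).
Of jar1, jar2, jar3, jar4 only 2 to 4 are there at a start; the rules pass over those that are not, and their reading is None.
At some moment in a run one of spoon may be knocked a few centimetres aside while the robot is not near it.
It also fails if it takes over 210 s, if anything falls off the work surface, if the arm or the gripper's body presses on something with over 40 N, if the wrist force passes 120 N, or if a joint passes its speed limit or range.

## Robot

A 6-joint arm with a two-finger parallel gripper is mounted at the origin on a cart in front of the work surface, level with it; the furniture and walls round the work are solid. World frame = base frame: x ahead of the robot, y to its left, z up, the work surface at z = 0. Lengths are in m, angles in degrees, forces in N, time in s.
With the tool pointing down it reaches from about 0.35 to 1 m from the base axis. Payload 7.1 kg.
Tool frame: the origin (TCP) lies between the finger pads; the fingertips stand 22 mm ahead of it and the grasp point (between the pads) lies 3 mm ahead of it; z points along the fingers, x is the direction in which the jaws open and shut, and the axes are right-handed (so a half turn about z gives the same grasp; the last joint's range is limited). The gripper opens to 85 mm and grips with 20 to 120 N. Pads are 22 mm wide; open, the fingers measure 114 mm over their backs; the gripper's body (76 mm by 85 mm) begins 54 mm behind the grasp point. The pads swing forward as they close: fully open they stand 13 mm farther back than shut.
Start: joints at [-77.235, 24.242, 93.386, -0, 62.372, -1.089], TCP at [0.15, -0.607, 0.253] pointing down, gripper open.
Joint ranges: [-172.04, 172.04], [-51.8, 120.97], [4.93, 147.93], [-75.15, 255.16], [6.16, 154.13], [-145.62, 145.62]. Speed limits (degrees/s): [136.94, 136.94, 172.46, 180, 180, 180].

## Interface

Orientations are given as [roll, pitch, yaw] about the fixed x, y, z axes, in that order (R = Rz(yaw) Ry(pitch) Rx(roll)).
In Python, from plant import manip gives the robot as it stands. The module is installed in compiled form; this text tells all that it offers.
- The arm moves only by the tool play_rows, never from a script. Its argument "steps" is a list that holds one entry, the list of rows, each a list of 5 numbers: the shift along the tool's x, y, z in m, then the turn about the tool's z in units of 5 degrees (1.0 is 5 degrees), then the finger opening in m, from 0 to 0.0854. A call has 1 to 5 rows; each row is the pose to reach, as a shift and turn from the pose measured when the call began, along the tool's axes at that moment; what a row does not reach only later rows make up. A row lasts 1/10 s, in which the tool goes at most 50 mm and 8.59 degrees, less where a joint would pass 70% of its speed; a pose out of reach is approached as far as the arm can. A call with a gripper value outside its range is refused whole. The fingers move at their own pace and stop on an object; the grip force is fixed at half the most. Time passes only in rows, so rows that repeat a pose let the fingers close. It gives the time, the measured TCP pose, the force and the opening at its end, in the units of the state.
- manip.get_state(): the state, without advancing time (a new reading comes with each control period).
- manip.get_image(name): name is "scene" or "top"; returns a dict with "image" (480x640x3 uint8, red, green, blue), "fx", "fy", "cx", "cy" (pixels), "k1" (the pictures are not rectified: a ray, as slopes to the right and down, at radius r is drawn at 1 + k1 r^2 times it, then the intrinsics apply), "T" (4x4, takes a point from camera to world coordinates). Camera axes: x right, y down, z forward; pixel columns grow to the right and rows downward; lengths in m; the calibration is good to about 2 mm. A picture is of the moment at which its call begins. There is no depth.
- manip.sign_off(): hands the job in, once; it reports no verdict.
The state is a dict: "t": time; "q": joint angles; "qvel": joint speeds; "tau": joint torques, N m; "tcp_pos": TCP position; "eef_rot": TCP orientation; "ft_force": force on the tool from outside, world axes, zero at the start; "ft_torque": the same for the moment, N m; "width": finger opening in m.
Only numpy, scipy, OpenCV 4.12 (cv2) and the standard library are available. Lean on these libraries where they do the work, as an engineer would, in place of code of your own. Each camera call takes 0.05 s, during which the arm holds its last target.

## Working session

There is one attempt and no reset: what is moved stays moved. The work goes in short steps, Python scripts to look and compute and a tool call to move; the robot and the scene stay as the last step left them, time stands still between calls to the robot, and variables do not carry over. Pictures are saved under pics/ and viewed, and the job is handed in when it is done.

Besides the shell and the picture viewer there is one more tool, called in YAML: its name, and indented under it one key for each argument. play_rows: Moves the arm, as the interface text tells. Its arguments: {"type":"object","properties":{"steps":{"type":"array","items":{"type":"array","items":{"type":"array","items":{"type":"number"}}}}},"required":["steps"]}

```bash
mkdir -p pics
cat > h.py <<'E'
import numpy as np, cv2
from plant import manip
def grab(n,fn=None):
    d=manip.get_image(n)
    if fn: cv2.imwrite('pics/'+fn,d['image'][:,:,::-1])
    return d
def ray(d,u,v):
    x=(u-d['cx'])/d['fx'];y=(v-d['cy'])/d['fy']
    k=d['k1'];rd=np.hypot(x,y);r=rd
    for _ in range(30): r=rd/(1+k*r*r)
    s=r/rd if rd>0 else 1
    T=np.array(d['T']);return T[:3,3],T[:3,:3]@np.array([x*s,y*s,1])
def onz(d,u,v,z):
    o,r=ray(d,u,v);return o+r*(z-o[2])/r[2]
def proj(d,p):
    T=np.array(d['T']);c=T[:3,:3].T@(np.array(p)-T[:3,3])
    x,y=c[0]/c[2],c[1]/c[2];f=1+d['k1']*(x*x+y*y)
    return np.array([d['fx']*x*f+d['cx'],d['fy']*y*f+d['cy']])
E
python3 - <<'E'
from h import *
for n in('scene','top'):
    d=grab(n,n+'0.png');print(n,d['fx'],d['cx'],d['cy'],d['k1'],np.round(d['T'],3).tolist())
s=manip.get_state();print({k:np.round(v,3).tolist() for k,v in s.items()})
E
```

```text
scene 609.8470231299887 317.8614047643329 242.14469019977895 -0.20972565729810674 [[-0.628, -0.38, 0.679, -0.709], [-0.778, 0.328, -0.536, 1.026], [-0.019, -0.865, -0.501, 0.966], [0.0, 0.0, 0.0, 1.0]]
top 587.3693832089164 317.5192702785641 239.58394623844873 -0.012116306221537464 [[0.002, -0.99, 0.143, 0.288], [-1.0, -0.001, 0.002, 0.07], [-0.002, -0.143, -0.99, 1.647], [0.0, 0.0, 0.0, 1.0]]
{'t': 0.1, 'q': [-77.235, 24.282, 93.427, -0.001, 62.373, -1.089], 'qvel': [-0.059, -0.039, -0.063, -0.023, 0.021, -0.0], 'tau': [-0.001, -55.843, -28.244, -0.0, 0.003, 0.0], 'tcp_pos': [0.15, -0.606, 0.253], 'eef_rot': [-179.999, 0.082, -76.146], 'ft_force': [-0.204, -0.073, -0.075], 'ft_torque': [-0.005, -0.038, -0.03], 'width': 0.086}
```

View pics/scene0.png

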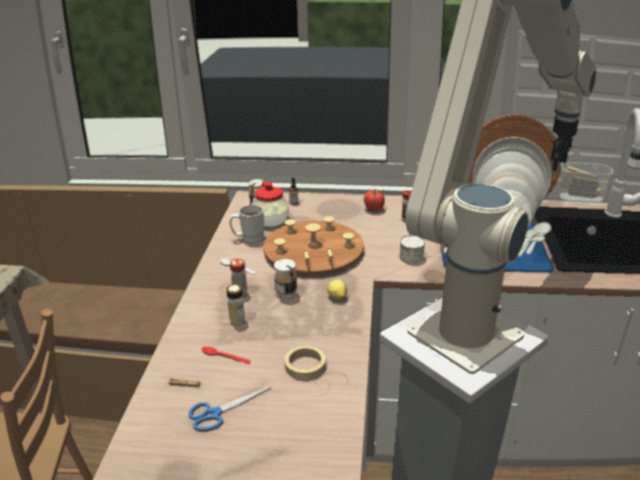

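View pics/top0.png

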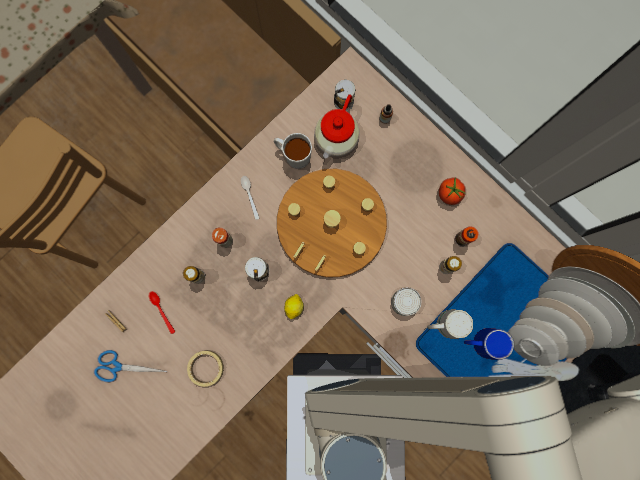

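Run:
```python
import cv2,numpy as np
t=cv2.imread('pics/top0.png');s=cv2.imread('pics/scene0.png')
def c(i,x,y,w=36,h=36): return cv2.resize(i[y-h:y+h,x-w:x+w],(260,260),interpolation=cv2.INTER_CUBIC)
a=np.hstack([c(t,220,240),c(t,191,274),c(t,257,269)]);b=np.hstack([c(t,462,250),c(t,365,102),c(t,250,200)])
cv2.imwrite('pics/c1.png',np.vstack([a,b]))
cv2.imwrite('pics/c2.png',cv2.resize(s[170:340,200:440],(800,567),interpolation=cv2.INTER_CUBIC))
cv2.imwrite('pics/c3.png',cv2.resize(t[160:290,260:400],(646,600),interpolation=cv2.INTER_CUBIC))
```

```text
(no output)
```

View pics/c1.png

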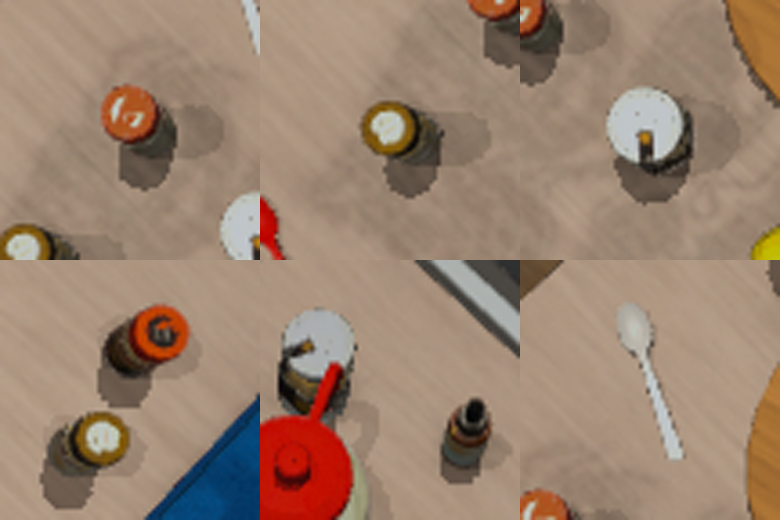

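View pics/c2.png

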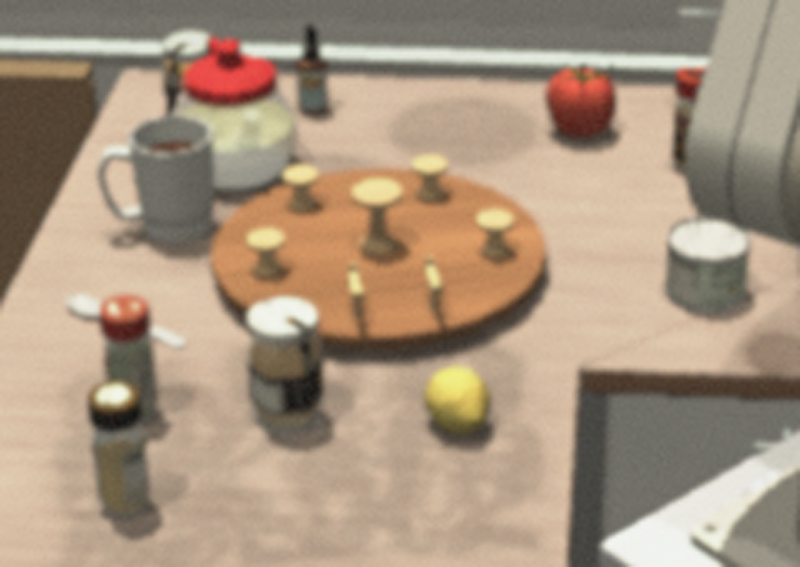

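View pics/c3.png

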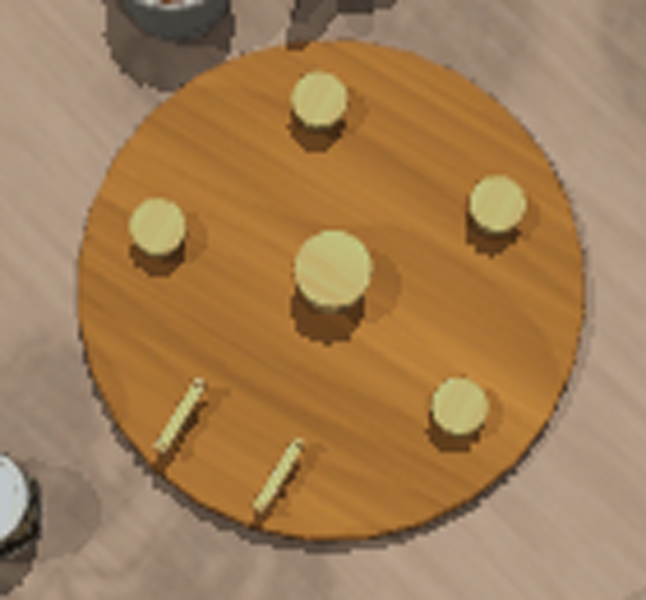

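Run:
```python
from h import *
d=grab('top')
im=d['image'];hsv=cv2.cvtColor(im,cv2.COLOR_RGB2HSV)
def blobs(m,zs,amin=20,amax=100000,box=None):
    n,l,st,c=cv2.connectedComponentsWithStats(m.astype(np.uint8))
    for i in range(1,n):
        if amin<st[i,4]<amax:
            k=[np.round(onz(d,*c[i],z)[:2],4).tolist() for z in zs]
            print(np.round(c[i],1),st[i].tolist(),k)
H,S,V=[hsv[...,i].astype(int) for i in range(3)]
print('pale wood');m=(H>20)&(H<32)&(S>80)&(V>140);blobs(m,[0.062,0.085],15,400)
print('red');m=((H<10)|(H>172))&(S>170)&(V>120);blobs(m,[0.105],15,800)
print('disc');
for u,v in[(220,236),(191,274),(468,237),(453,264),(257,269),(345,92)]:print(u,v,onz(d,u,v,.1), im[v,u])
```

```text
pale wood
[328.7 181. ] [323, 176, 12, 11, 108] [[0.68, 0.043], [0.6743, 0.0434]]
[367.3 203.6] [362, 198, 12, 12, 110] [[0.6163, -0.0631], [0.6115, -0.0611]]
[293.6 208.5] [288, 203, 12, 12, 114] [[0.6024, 0.1395], [0.5978, 0.1385]]
[331.7 217.7] [324, 210, 17, 17, 213] [[0.5769, 0.0349], [0.5727, 0.0354]]
[359.2 247.5] [353, 242, 13, 12, 113] [[0.4946, -0.0397], [0.4916, -0.0382]]
[298.3 250.1] [294, 244, 10, 14, 39] [[0.4874, 0.1259], [0.4845, 0.1251]]
[319.7 262.7] [315, 255, 10, 15, 39] [[0.4529, 0.0677], [0.4505, 0.0677]]
[293.  305.5] [284, 294, 19, 25, 293] [[0.3375, 0.1391], [0.3368, 0.1381]]
[204.6 368.4] [187, 351, 35, 36, 283] [[0.1713, 0.3717], [0.173, 0.3673]]
red
[448.4 190.5] [441, 178, 20, 24, 229] [[0.6437, -0.2776]]
[459.8 184.6] [456, 178, 9, 14, 66] [[0.6599, -0.3089]]
[159.9 309.1] [149, 291, 26, 43, 219] [[0.3259, 0.4847]]
disc
220 236 [0.51999736 0.33339557 0.1       ] [174  85  36]
191 274 [0.41841075 0.40749441 0.1       ] [191 195 189]
468 237 [ 0.51828386 -0.32716661  0.1       ] [154  59  14]
453 264 [ 0.44601966 -0.28495007  0.1       ] [192 197 179]
257 269 [0.43196804 0.23330386 0.1       ] [142 140 131]
345 92 [ 0.92272828 -0.00164766  0.1       ] [171 174 175]
```

Run:
```python
import cv2,numpy as np
t=cv2.imread('pics/top0.png');s=cv2.imread('pics/scene0.png')
def c(i,x,y,w=16): return cv2.resize(i[y-w:y+w,x-w:x+w],(384,384),interpolation=cv2.INTER_NEAREST)
def l(i,x,y):
    o=c(i,x,y)
    for k in range(0,32,4): cv2.putText(o,str(x-16+k),(k*12,10),0,.33,(0,0,255),1);cv2.putText(o,str(y-16+k),(0,k*12+8),0,.33,(255,0,0),1)
    return o
cv2.imwrite('pics/d1.png',np.hstack([l(t,222,239),l(t,193,276)]))
cv2.imwrite('pics/d2.png',np.hstack([l(t,466,238),l(t,451,266)]))
cv2.imwrite('pics/d3.png',np.hstack([l(t,257,270),l(t,345,95)]))
```

```text
(no output)
```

View pics/d1.png

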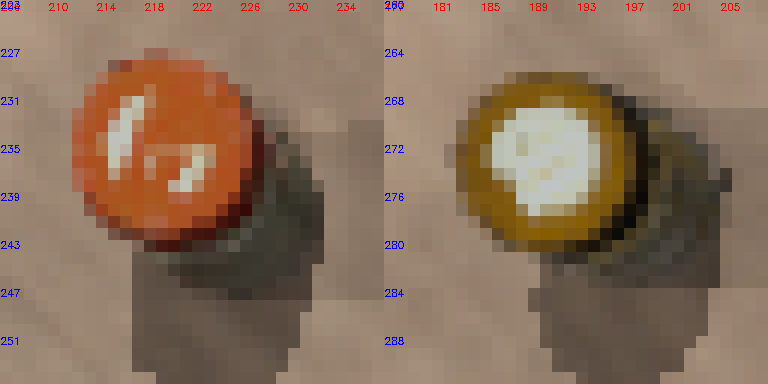

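View pics/d2.png

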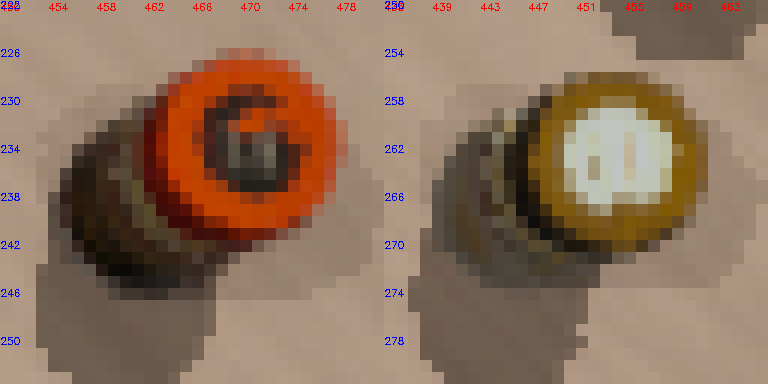

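View pics/d3.png

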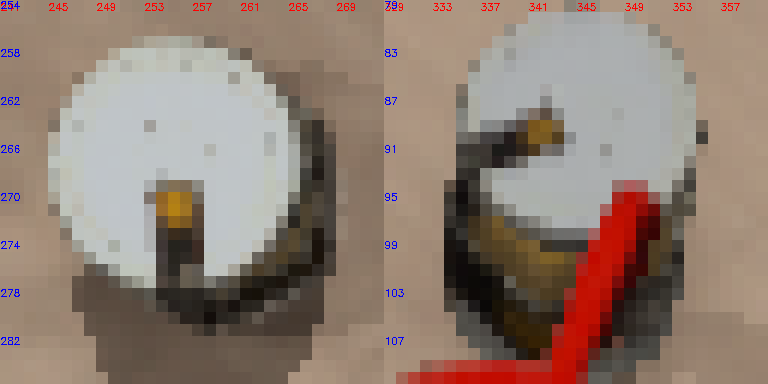

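```bash
cat >> h.py <<'E'
def cap(d,u,v,z,rad,kind):
    """fit circle to cap mask; kind 'red','gold','white'"""
    im=d['image'];hsv=cv2.cvtColor(im,cv2.COLOR_RGB2HSV);H,S,V=[hsv[...,i].astype(int) for i in range(3)]
    if kind=='red': m=((H<14)|(H>175))&(S>140)&(V>110)
    if kind=='gold': m=((H>14)&(H<28)&(S>150)&(V>75))
    if kind=='white': m=(S<40)&(V>150)
    if kind=='wood': m=(H>20)&(H<32)&(S>80)&(V>140)
    yy,xx=np.mgrid[:480,:640];m=m&(np.hypot(xx-u,yy-v)<rad)
    cs,_=cv2.findContours(m.astype(np.uint8),cv2.RETR_EXTERNAL,cv2.CHAIN_APPROX_NONE)
    pts=np.vstack([c for c in cs if len(c)>4])
    hull=cv2.convexHull(pts);e=cv2.fitEllipse(hull) if len(hull)>=5 else None
    (cx,cy),r=cv2.minEnclosingCircle(hull)
    p=onz(d,cx,cy,z);q=onz(d,*e[0],z)
    print(kind,'circ px',np.round([cx,cy,r],1),np.round(p,4),'ell',np.round(e[0],1),np.round(e[1],1),np.round(q,4))
    return p
def rows(target,yaw=None):
    """shift in tool axes + turn units (5deg) to target tcp & world yaw"""
    from scipy.spatial.transform import Rotation as R
    s=manip.get_state();Rm=R.from_euler('xyz',s['eef_rot'],degrees=True).as_matrix()
    dv=Rm.T@(np.array(target)-np.array(s['tcp_pos']))
    dy=0 if yaw is None else -((yaw-s['eef_rot'][2]+180)%360-180)/5
    print('shift',np.round(dv,3),'turn',round(dy,2),'| now',np.round(s['tcp_pos'],3),'yaw',round(s['eef_rot'][2],1),'w',round(s['width'],4),'t',round(s['t'],1),'F',np.round(s['ft_force'],1),'q',np.round(s['q'],0))
E
python3 - <<'E'
from h import *
d=grab('top')
for u,v,k in[(219,235,'red'),(190,273,'gold'),(470,234,'red'),(453,263,'gold')]:cap(d,u,v,.105,10,k)
cap(d,255,267,.099,14,'white');cap(d,345,90,.099,14,'white')
s=grab('scene')
for n,p in dict(A=(.519,.339),B=(.4155,.4107)).items():
    print(n,'scene proj top/base',np.round(proj(s,(*p,.105))),np.round(proj(s,(*p,0))))
im=d['image'];m=((im.min(2)>165)).astype(np.uint8);m[:, :235]=0;m[:,265:]=0;m[:170]=0;m[225:]=0
c=max(cv2.findContours(m,0,1)[0],key=cv2.contourArea);r=cv2.minAreaRect(c);b=cv2.boxPoints(r)
print('spoon',np.round(r[0]),np.round(r[1]),r[2]);q=np.array([onz(d,*x,.005) for x in b]);print(np.round(q,4),'mid',q.mean(0),np.linalg.norm(np.diff(q,axis=0),axis=1))
E
```

```text
red circ px [219.2 234.8   7.5] [0.5225 0.3347 0.105 ] ell [219.1 234.7] [14.4 15. ] [0.5227 0.335  0.105 ]
gold circ px [190.  273.    7.3] [0.4206 0.4091 0.105 ] ell [190.1 273.1] [13.9 14.5] [0.4204 0.4089 0.105 ]
red circ px [470.3 233.3   7.7] [ 0.5274 -0.3325  0.105 ] ell [470.3 233.6] [14.4 15.3] [ 0.5267 -0.3323  0.105 ]
gold circ px [454.  263.    7.1] [ 0.4483 -0.2864  0.105 ] ell [454.  262.9] [13.7 14.4] [ 0.4483 -0.2866  0.105 ]
white circ px [254.8 267.2  10.4] [0.4369 0.2392 0.099 ] ell [254.9 267.1] [20.3 20.6] [0.4371 0.2391 0.099 ]
white circ px [344.8  88.4   9.5] [ 0.9336 -0.0013  0.099 ] ell [344.9  88.2] [18.3 18.8] [ 0.9341 -0.0014  0.099 ]
A scene proj top/base [236. 262.] [239. 294.]
B scene proj top/base [234. 288.] [238. 322.]
spoon [250. 199.] [42.  5.] 73.1416015625
[[0.6985 0.2915 0.005 ]
 [0.7028 0.2779 0.005 ]
 [0.5866 0.2413 0.005 ]
 [0.5824 0.2548 0.005 ]] mid [0.64255362 0.26638212 0.005     ] [0.01427061 0.12179918 0.01412734]
```

Look-alikes: the small jars are red caps at (219,235) and (470,234) and dark-rimmed caps at (190,273) and (454,263). All four measure 41 mm and are present. The dropper bottle at (387,113) is not a jar. Big jar: (255,267), lid 57 mm. The twin at (345,88) has a lid under 53 mm, so I leave it. Spoon: white/steel at (250,199). The red spoon at (162,312) stays. First I rise, then go over the jar at (454,263).

```bash
python3 -c "
from h import *
rows((.448,-.286,.33),-120);rows((.448,-.286,.075),-120)"
```

```text
shift [-0.24  -0.366 -0.077] turn 8.77 | now [ 0.15  -0.607  0.253] yaw -76.1 w 0.0853 t 0.2 F [0.3 0.4 0.1] q [-77.  24.  93.   0.  62.  -1.]
shift [-0.24  -0.366  0.178] turn 8.77 | now [ 0.15  -0.607  0.253] yaw -76.1 w 0.0853 t 0.2 F [0.3 0.4 0.1] q [-77.  24.  93.   0.  62.  -1.]
```

play_rows:
  steps:
    - [[0,0,-0.05,0,0.085],[-0.05,-0.08,-0.08,2,0.085],[-0.12,-0.18,-0.08,4,0.085],[-0.18,-0.27,-0.08,6,0.085],[-0.24,-0.366,-0.08,8.8,0.085]]

```text
t: 0.75
tcp_pos: [0.2806, -0.4651, 0.3265]
eef_rot: [-180.0, 0.0, -109.8]
ft_force: [0.3, -0.2, -0.7]
width: 0.0852
```

```bash
python3 -c "
from h import *
rows((.448,-.286,.33),-120);rows((.448,-.286,.072),-120)"
```

```text
shift [-0.225 -0.097 -0.003] turn 2.04 | now [ 0.281 -0.465  0.326] yaw -109.8 w 0.0852 t 0.8 F [ 0.3 -0.2 -0.7] q [-60.  13. 100.   0.  68.  50.]
shift [-0.225 -0.097  0.255] turn 2.04 | now [ 0.281 -0.465  0.326] yaw -109.8 w 0.0852 t 0.8 F [ 0.3 -0.2 -0.7] q [-60.  13. 100.   0.  68.  50.]
```

play_rows:
  steps:
    - [[-0.225,-0.097,-0.003,2,0.085],[-0.225,-0.097,-0.003,2,0.085],[-0.225,-0.097,-0.003,2,0.085],[-0.225,-0.097,-0.003,2,0.085],[-0.225,-0.097,-0.003,2,0.085]]

```text
t: 1.25
tcp_pos: [0.4486, -0.2852, 0.3297]
eef_rot: [-180.0, 0.0, -119.8]
ft_force: [1.7, -0.7, -0.1]
width: 0.0849
```

play_rows:
  steps:
    - [[0,0,0,0,0.085],[0,0,0,0,0.085],[0,0,0.04,0,0.085]]

```text
t: 1.55
tcp_pos: [0.451, -0.2875, 0.2939]
eef_rot: [-179.4, -0.1, -119.8]
ft_force: [1.6, -1.7, -0.6]
width: 0.0851
```

```bash
python3 -c "
from h import *
rows((.448,-.286,.15),-120);rows((.448,-.286,.072),-120)
d=grab('top','t1.png');grab('scene','s1.png')
cv2.imwrite('pics/t1c.png',cv2.resize(d['image'][180:330,380:560,::-1],(720,600)))"
```

```text
shift [0.    0.005 0.144] turn 0.04 | now [ 0.451 -0.288  0.294] yaw -119.8 w 0.0851 t 1.6 F [ 1.6 -1.7 -0.6] q [-34.  14. 103.  -0.  63.  86.]
shift [-0.     0.006  0.222] turn 0.04 | now [ 0.451 -0.288  0.294] yaw -119.8 w 0.0851 t 1.6 F [ 1.6 -1.7 -0.6] q [-34.  14. 103.  -0.  63.  86.]
```

View pics/t1c.png

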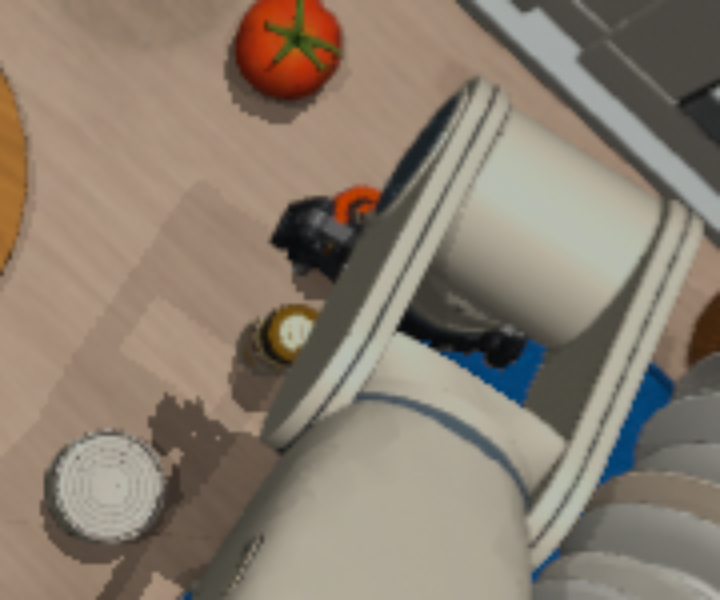

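The gripper stands above the gold-capped jar at (454,263), with no unexpected obstruction around it. I go down.

play_rows:
  steps:
    - [[0,0.005,0.05,0,0.085],[0,0.006,0.1,0,0.085],[0,0.006,0.12,0,0.085],[0,0.006,0.125,0,0.085],[0,0.006,0.125,0,0.085]]

```text
t: 2.15
tcp_pos: [0.4393, -0.2821, 0.1614]
eef_rot: [179.5, 0.0, -120.0]
ft_force: [1.0, -0.4, -0.2]
width: 0.0852
```

```bash
python3 -c "
from h import *
rows((.448,-.286,.072),-120)"
```

```text
shift [-0.001 -0.01   0.089] turn 0.01 | now [ 0.439 -0.282  0.161] yaw -120.0 w 0.0852 t 2.1 F [ 1.  -0.4 -0.2] q [-34.  23. 110.  -0.  47.  86.]
```

play_rows:
  steps:
    - [[0,0,0,0,0.085],[0,0,0,0,0.085]]

```text
t: 2.35
tcp_pos: [0.4403, -0.2832, 0.1634]
eef_rot: [179.7, 0.0, -120.0]
ft_force: [0.3, -0.7, -0.4]
width: 0.0846
```

```bash
python3 -c "
from h import *
rows((.448,-.286,.072),-120)"
```

```text
shift [-0.001 -0.008  0.091] turn 0.0 | now [ 0.44  -0.283  0.163] yaw -120.0 w 0.0846 t 2.4 F [ 0.3 -0.7 -0.4] q [-34.  23. 110.  -0.  47.  86.]
```

play_rows:
  steps:
    - [[-0.001,-0.008,0.02,0,0.085],[-0.001,-0.008,0.05,0,0.085],[-0.001,-0.008,0.08,0,0.085],[-0.001,-0.008,0.091,0,0.085],[-0.001,-0.008,0.091,0,0.085]]

```text
t: 2.85
tcp_pos: [0.4471, -0.2859, 0.072]
eef_rot: [179.6, 0.0, -120.0]
ft_force: [-0.7, 0.9, 0.6]
width: 0.0851
```

```bash
python3 -c "
from h import *
rows((.448,-.286,.072),-120)"
```

```text
shift [-0.    -0.001  0.   ] turn 0.0 | now [ 0.447 -0.286  0.072] yaw -120.0 w 0.0851 t 2.9 F [-0.7  0.9  0.6] q [-34.  33. 111.  -0.  37.  86.]
```

play_rows:
  steps:
    - [[0,0,0,0,0.03],[0,0,0,0,0.03],[0,0,0,0,0.03],[0,0,0,0,0.03],[0,0,0,0,0.03]]

```text
t: 3.35
tcp_pos: [0.4479, -0.2863, 0.0733]
eef_rot: [179.8, 0.0, -120.0]
ft_force: [0.5, 1.2, 6.2]
width: 0.0393
```

play_rows:
  steps:
    - [[0,0,0,0,0.03],[0,0,-0.01,0,0.03],[0,0,-0.02,0,0.03],[0,0,-0.03,0,0.03]]

```text
t: 3.75
tcp_pos: [0.4481, -0.2865, 0.1044]
eef_rot: [179.8, 0.0, -120.0]
ft_force: [0.6, -0.4, -1.0]
width: 0.0396
```

```bash
python3 -c "
from h import *
rows((.4946,-.0397,.25),-120)"
```

```text
shift [-0.237  0.084 -0.145] turn 0.0 | now [ 0.448 -0.286  0.104] yaw -120.0 w 0.0396 t 3.8 F [ 0.6 -0.4 -1. ] q [-34.  29. 110.  -0.  41.  86.]
```

play_rows:
  steps:
    - [[0,0,-0.05,0,0.03],[0,0,-0.1,0,0.03],[-0.04,0.014,-0.145,0,0.03],[-0.08,0.028,-0.145,0,0.03],[-0.12,0.042,-0.145,0,0.03]]

```text
t: 4.25
tcp_pos: [0.4733, -0.161, 0.253]
eef_rot: [-179.9, 0.1, -120.1]
ft_force: [1.0, 0.3, -1.2]
width: 0.0397
```

```bash
python3 -c "
from h import *
rows((.4946,-.0397,.22),-120)"
```

```text
shift [-0.116  0.042  0.033] turn -0.02 | now [ 0.473 -0.161  0.253] yaw -120.1 w 0.0397 t 4.2 F [ 1.   0.3 -1.2] q [-20.  14. 109.   0.  57. 100.]
```

play_rows:
  steps:
    - [[-0.04,0.014,0,0,0.03],[-0.08,0.028,0.01,0,0.03],[-0.116,0.042,0.033,0,0.03],[-0.116,0.042,0.033,0,0.03],[-0.116,0.042,0.033,0,0.03]]

```text
t: 4.75
tcp_pos: [0.4949, -0.0388, 0.2203]
eef_rot: [-179.9, 0.0, -120.0]
ft_force: [-0.2, -0.5, -1.0]
width: 0.0397
```

play_rows:
  steps:
    - [[0,0,0,0,0.03]]

```text
t: 4.85
tcp_pos: [0.4952, -0.0395, 0.2212]
eef_rot: [-179.8, 0.1, -120.0]
ft_force: [-0.7, -0.4, -0.6]
width: 0.0397
```

```bash
python3 -c "
from h import *
rows((.4946,-.0397,.138),-120)
d=grab('top');s=grab('scene')
cv2.imwrite('pics/a.png',np.hstack([cv2.resize(d['image'][150:300,260:410,::-1],(400,400)),cv2.resize(s['image'][190:310,250:370,::-1],(400,400))]))"
```

```text
shift [0.001 0.001 0.083] turn 0.01 | now [ 0.495 -0.04   0.221] yaw -120.0 w 0.0397 t 4.8 F [-0.7 -0.4 -0.6] q [ -6.  16. 111.  -0.  53. 114.]
```

View pics/a.png

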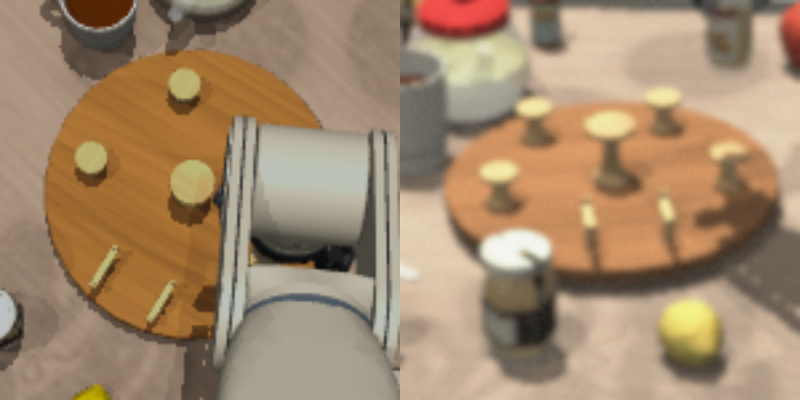

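The disc and pads are unmoved, and the jar is above the near-right pad. I lower it.

play_rows:
  steps:
    - [[0,0,0.04,0,0.03],[0,0,0.06,0,0.03],[0,0,0.075,0,0.03],[0,0,0.08,0,0.03],[0,0,0.083,0,0.03]]

```text
t: 5.45
tcp_pos: [0.4957, -0.0406, 0.1382]
eef_rot: [-179.8, 0.1, -120.1]
ft_force: [-0.0, -0.5, -0.3]
width: 0.0393
```

play_rows:
  steps:
    - [[0,0,0,0,0.03]]

```text
t: 5.55
tcp_pos: [0.496, -0.0411, 0.1387]
eef_rot: [-179.8, 0.1, -120.1]
ft_force: [-0.6, -0.5, -1.5]
width: 0.0394
```

```bash
python3 -c "
from h import *
rows((.4946,-.0397,.135),-120)
s=grab('scene')
cv2.imwrite('pics/a2.png',cv2.resize(s['image'][150:310,240:440,::-1],(750,600)))"
```

```text
shift [-0.001  0.002  0.004] turn -0.03 | now [ 0.496 -0.041  0.139] yaw -120.1 w 0.0394 t 5.5 F [-0.6 -0.5 -1.5] q [ -6.  24. 114.  -0.  42. 114.]
```

View pics/a2.png

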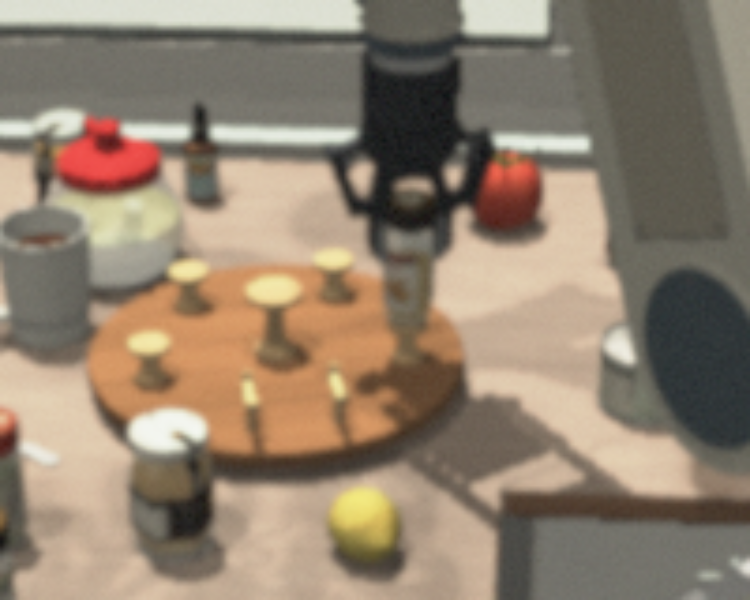

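The jar is held just above its pad and centred over the stem. I lower it 3 mm and release.

play_rows:
  steps:
    - [[-0.001,0.001,0.002,0,0.03],[-0.001,0.001,0.003,0,0.03],[-0.001,0.001,0.003,0,0.03]]

```text
t: 5.9
tcp_pos: [0.496, -0.0397, 0.1362]
eef_rot: [-179.7, 0.1, -120.1]
ft_force: [0.1, -0.1, -2.6]
width: 0.0399
```

play_rows:
  steps:
    - [[0,0,0,0,0.06],[0,0,0,0,0.06],[0,0,0,0,0.06],[0,0,0,0,0.06]]

```text
t: 6.3
tcp_pos: [0.496, -0.0397, 0.1363]
eef_rot: [-179.7, 0.1, -120.1]
ft_force: [-0.0, -0.1, 0.8]
width: 0.0602
```

play_rows:
  steps:
    - [[0,0,-0.02,0,0.06],[0,0,-0.05,0,0.06],[0,0,-0.1,0,0.06],[0,0,-0.14,0,0.06],[0,0,-0.16,0,0.06]]

```text
t: 6.8
tcp_pos: [0.4965, -0.0397, 0.3001]
eef_rot: [-179.4, 0.2, -120.1]
ft_force: [0.4, -0.5, 0.2]
width: 0.0598
```

```bash
python3 -c "
from h import *
rows((.527,-.332,.3),-120)"
```

```text
shift [ 0.238 -0.173  0.001] turn -0.03 | now [ 0.496 -0.04   0.3  ] yaw -120.1 w 0.0598 t 6.8 F [ 0.4 -0.5  0.2] q [ -6.  10. 107.  -0.  63. 114.]
```

play_rows:
  steps:
    - [[0.05,-0.035,0,0,0.085],[0.1,-0.07,0,0,0.085],[0.14,-0.105,0,0,0.085],[0.18,-0.13,0,0,0.085],[0.218,-0.158,0,0,0.085]]

```text
t: 7.3
tcp_pos: [0.5216, -0.2899, 0.3008]
eef_rot: [-179.4, 0.2, -120.1]
ft_force: [0.7, 0.5, -0.4]
width: 0.085
```

```bash
python3 -c "
from h import *
d=grab('top','b.png')
cap(d,359-3,244,.167,11,'gold') 
rows((.527,-.332,.16),-120)
s=grab('scene')
cv2.imwrite('pics/b2.png',np.hstack([cv2.resize(d['image'][150:300,260:410,::-1],(400,400)),cv2.resize(s['image'][190:310,250:370,::-1],(400,400))]))"
```

```text
gold circ px [356.  244.   10.8] [ 0.4899 -0.0245  0.167 ] ell [355.7 243.7] [20.7 21.4] [ 0.4906 -0.0237  0.167 ]
shift [ 0.028 -0.02   0.141] turn -0.06 | now [ 0.522 -0.297  0.301] yaw -120.3 w 0.0846 t 7.3 F [ 0.4 -4.9  0.9] q [-31.  19.  95.   0.  66.  89.]
```

View pics/b2.png

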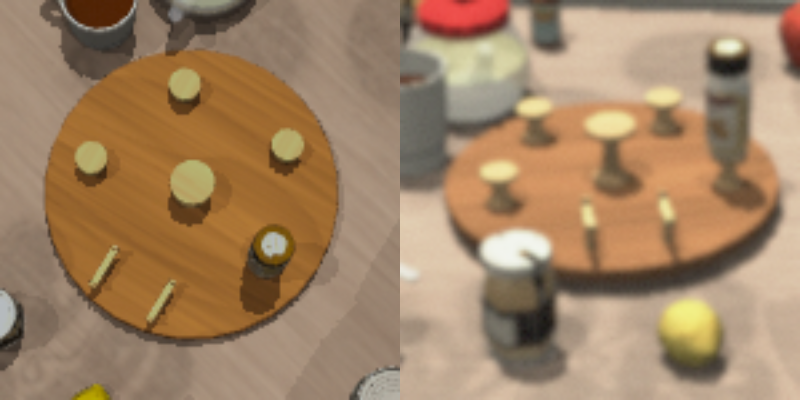

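The first jar stands on the near-right pad, with its cap at about (362.7,241.9).

```bash
python3 -c "
from h import *
d=grab('top')
print(onz(d,362.2,241.4,.167))
m=d['image'][236:248,356:370].min(2);print(proj(d,(.4946,-.0397,.167)))
rows((.527,-.332,.15),-120)"
```

```text
[ 0.4965892  -0.04029371  0.167     ]
[361.97363897 242.17412787]
shift [ 0.033 -0.024  0.15 ] turn -0.07 | now [ 0.522 -0.291  0.3  ] yaw -120.4 w 0.0847 t 7.5 F [-0.5  1.1  0.3] q [-30.  19.  95.   0.  66.  90.]
```

Centred within 2 mm. Next, jar C.

play_rows:
  steps:
    - [[0.033,-0.024,0,0,0.085],[0.033,-0.024,0.03,0,0.085],[0.033,-0.024,0.08,0,0.085],[0.033,-0.024,0.12,0,0.085],[0.033,-0.024,0.15,0,0.085]]

```text
t: 7.95
tcp_pos: [0.526, -0.3296, 0.1477]
eef_rot: [-179.6, 0.3, -120.3]
ft_force: [0.5, -0.8, -0.1]
width: 0.0849
```

play_rows:
  steps:
    - [[0,0,0,0,0.085]]

```text
t: 8.05
tcp_pos: [0.5237, -0.3269, 0.1436]
eef_rot: [179.9, 0.3, -120.3]
ft_force: [-0.2, 1.4, -0.7]
width: 0.085
```

```bash
python3 -c "
from h import *
rows((.527,-.332,.072),-120)"
```

```text
shift [ 0.003 -0.006  0.072] turn -0.05 | now [ 0.524 -0.327  0.144] yaw -120.3 w 0.085 t 8.1 F [-0.2  1.4 -0.7] q [-33.  32.  98.   0.  50.  87.]
```

play_rows:
  steps:
    - [[0.003,-0.006,0.02,0,0.085],[0.003,-0.006,0.05,0,0.085],[0.003,-0.006,0.072,0,0.085],[0.003,-0.006,0.072,0,0.085],[0.003,-0.006,0.072,0,0.085]]

```text
t: 8.55
tcp_pos: [0.5282, -0.332, 0.0731]
eef_rot: [180.0, 0.3, -120.2]
ft_force: [-0.0, -0.3, 0.6]
width: 0.0849
```

```bash
python3 -c "
from h import *
rows((.527,-.332,.072),-120)"
```

```text
shift [0.001 0.001 0.001] turn -0.04 | now [ 0.528 -0.332  0.073] yaw -120.2 w 0.0849 t 8.6 F [-0.  -0.3  0.6] q [-33.  38.  99.   0.  44.  87.]
```

play_rows:
  steps:
    - [[0,0,0,0,0.03],[0,0,0,0,0.03],[0,0,0,0,0.03],[0,0,0,0,0.03],[0,0,0,0,0.03]]

```text
t: 9.05
tcp_pos: [0.5287, -0.3326, 0.0746]
eef_rot: [-179.9, 0.3, -120.2]
ft_force: [-0.7, 0.5, 7.0]
width: 0.0398
```

play_rows:
  steps:
    - [[0,0,-0.02,0,0.03],[0,0,-0.07,0,0.03],[0,0,-0.11,0,0.03],[0,0,-0.15,0,0.03],[0,0,-0.17,0,0.03]]

```text
t: 9.55
tcp_pos: [0.5292, -0.334, 0.2489]
eef_rot: [-179.6, 0.3, -120.2]
ft_force: [1.0, -0.2, -0.9]
width: 0.0396
```

```bash
python3 -c "
from h import *
rows((.6163,-.0631,.25),-120)"
```

```text
shift [-0.278  0.061 -0.   ] turn -0.05 | now [ 0.529 -0.334  0.249] yaw -120.2 w 0.0396 t 9.6 F [ 1.  -0.2 -0.9] q [-33.  24.  94.   0.  61.  87.]
```

play_rows:
  steps:
    - [[-0.05,0.011,0,0,0.03],[-0.1,0.022,0,0,0.03],[-0.14,0.031,0,0,0.03],[-0.18,0.04,0,0,0.03],[-0.2,0.044,0,0,0.03]]

```text
t: 10.05
tcp_pos: [0.5922, -0.1359, 0.2498]
eef_rot: [-179.6, 0.3, -120.1]
ft_force: [0.0, -0.5, -1.7]
width: 0.0396
```

```bash
python3 -c "
from h import *
rows((.6163,-.0631,.22),-120)"
```

```text
shift [-0.075  0.016  0.03 ] turn -0.02 | now [ 0.592 -0.136  0.25 ] yaw -120.1 w 0.0396 t 10.1 F [ 0.  -0.5 -1.7] q [-14.  23.  96.   0.  61. 106.]
```

play_rows:
  steps:
    - [[-0.04,0.008,0,0,0.03],[-0.065,0.014,0.01,0,0.03],[-0.075,0.016,0.03,0,0.03],[-0.075,0.016,0.03,0,0.03],[-0.075,0.016,0.03,0,0.03]]

```text
t: 10.55
tcp_pos: [0.6158, -0.0631, 0.22]
eef_rot: [-179.7, 0.3, -120.1]
ft_force: [-0.6, -0.4, -1.3]
width: 0.0398
```

```bash
python3 -c "
from h import *
rows((.6163,-.0631,.139),-120)"
```

```text
shift [ 0.    -0.     0.081] turn -0.02 | now [ 0.616 -0.063  0.22 ] yaw -120.1 w 0.0398 t 10.6 F [-0.6 -0.4 -1.3] q [ -7.  26.  96.   0.  58. 113.]
```

play_rows:
  steps:
    - [[0,0,0.03,0,0.03],[0,0,0.06,0,0.03],[0,0,0.075,0,0.03],[0,0,0.08,0,0.03],[0,0,0.08,0,0.03]]

```text
t: 11.05
tcp_pos: [0.6165, -0.0636, 0.1403]
eef_rot: [-179.7, 0.2, -120.1]
ft_force: [-0.6, -0.3, -0.5]
width: 0.0395
```

```bash
python3 -c "
from h import *
rows((.6163,-.0631,.137),-120)
s=grab('scene')
cv2.imwrite('pics/a3.png',cv2.resize(s['image'][150:310,240:440,::-1],(750,600)))"
```

```text
shift [-0.     0.     0.003] turn -0.02 | now [ 0.616 -0.064  0.14 ] yaw -120.1 w 0.0395 t 11.1 F [-0.6 -0.3 -0.5] q [ -7.  32.  98.   0.  50. 113.]
```

View pics/a3.png

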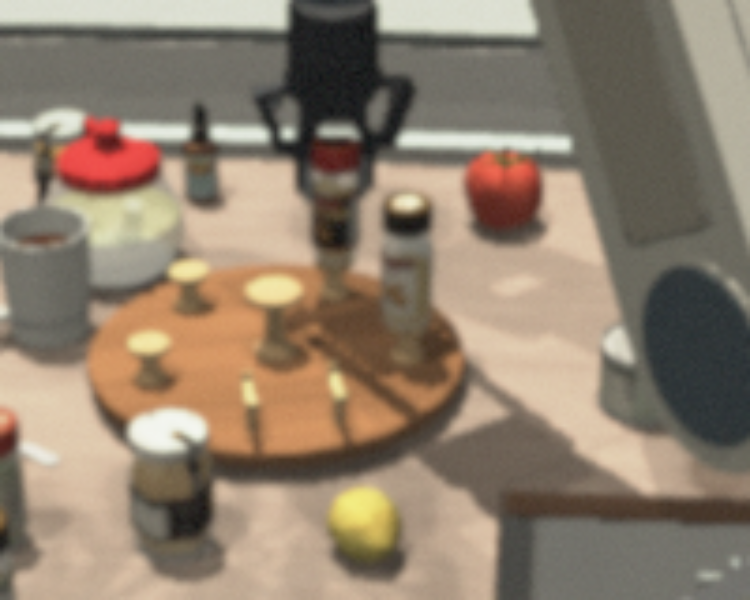

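The red-capped jar hangs just above the far-right pad, centred over its stem. I lower it and release.

play_rows:
  steps:
    - [[0,0,0.002,0,0.03],[0,0,0.003,0,0.03],[0,0,0.003,0,0.03]]

```text
t: 11.4
tcp_pos: [0.6173, -0.0636, 0.1387]
eef_rot: [-179.6, 0.3, -120.1]
ft_force: [0.2, 1.0, -0.8]
width: 0.0395
```

play_rows:
  steps:
    - [[0,0,0,0,0.06],[0,0,0,0,0.06],[0,0,0,0,0.06],[0,0,0,0,0.06]]

```text
t: 11.8
tcp_pos: [0.6174, -0.0636, 0.1388]
eef_rot: [-179.6, 0.3, -120.1]
ft_force: [-0.1, -0.4, 0.0]
width: 0.0597
```

play_rows:
  steps:
    - [[0,0,-0.02,0,0.06],[0,0,-0.05,0,0.06],[0,0,-0.1,0,0.06],[0,0,-0.14,0,0.06],[0,0,-0.17,0,0.06]]

```text
t: 12.3
tcp_pos: [0.6165, -0.0637, 0.3119]
eef_rot: [-179.4, 0.4, -120.1]
ft_force: [0.7, 0.5, -0.1]
width: 0.0599
```

```bash
python3 -c "
from h import *
rows((.44,.25,.33),90)"
```

```text
shift [-0.183  0.31  -0.02 ] turn 29.98 | now [ 0.616 -0.064  0.312] yaw -120.1 w 0.0599 t 12.3 F [ 0.7  0.5 -0.1] q [ -7.  20.  91.   0.  68. 113.]
```

```bash
python3 -c "
from h import *
rows((.437,.239,.3),-90)"
```

```text
shift [-0.172  0.307  0.01 ] turn -6.02 | now [ 0.616 -0.064  0.312] yaw -120.1 w 0.0599 t 12.3 F [ 0.7  0.5 -0.1] q [ -7.  20.  91.   0.  68. 113.]
```

play_rows:
  steps:
    - [[-0.02,0.045,0,-1,0.085],[-0.05,0.08,0,-2,0.085],[-0.07,0.12,0,-4,0.085],[-0.09,0.15,0,-6,0.085],[-0.1,0.17,0,-6,0.085]]

```text
t: 12.8
tcp_pos: [0.5182, 0.11, 0.311]
eef_rot: [-179.3, 0.0, -89.7]
ft_force: [-0.1, -1.0, -0.0]
width: 0.0852
```

```bash
python3 -c "
from h import *
rows((.437,.239,.3),-90)
d=grab('top');print(proj(d,(.6163,-.0631,.167)))
cv2.imwrite('pics/b3.png',cv2.resize(d['image'][150:300,230:410,::-1],(720,600)))"
```

```text
shift [-0.129  0.081  0.01 ] turn 0.05 | now [0.518 0.11  0.311] yaw -89.7 w 0.0852 t 12.8 F [-0.1 -1.  -0. ] q [ 11.  12. 103.  -0.  65. 101.]
[370.63900598 195.34294127]
```

View pics/b3.png

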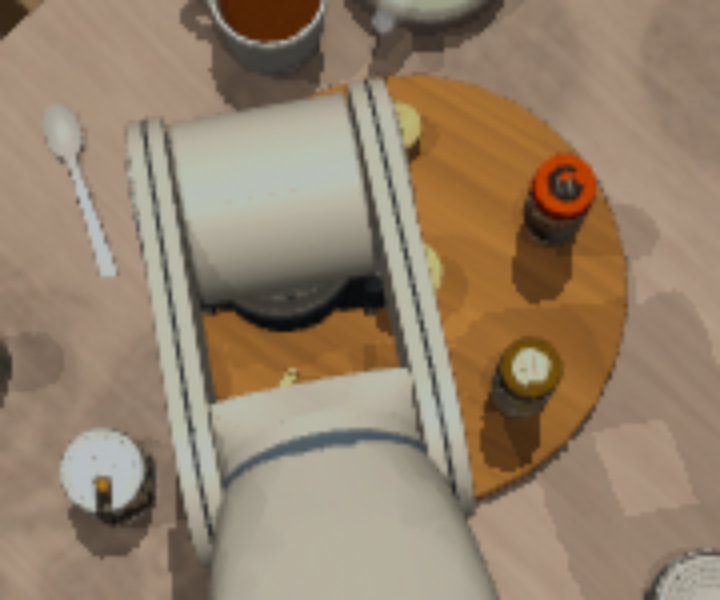

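Two jars stand centred: the red cap is at (370.5,195.8), expected (370.6,195.3). The spoon is unmoved. Next I take the big jar, with the jaws along world y, across the strip.

play_rows:
  steps:
    - [[-0.05,0.03,0,0,0.085],[-0.09,0.057,0,0,0.085],[-0.12,0.075,0.01,0,0.085],[-0.129,0.081,0.03,0,0.085],[-0.129,0.081,0.03,0,0.085]]

```text
t: 13.35
tcp_pos: [0.4334, 0.2406, 0.2783]
eef_rot: [-179.6, -0.0, -89.5]
ft_force: [-0.4, 0.2, 0.0]
width: 0.0846
```

play_rows:
  steps:
    - [[0,0,0,0,0.085]]

```text
t: 13.45
tcp_pos: [0.4338, 0.2404, 0.2786]
eef_rot: [-179.6, -0.0, -89.5]
ft_force: [0.3, 0.5, 0.6]
width: 0.0849
```

```bash
python3 -c "
from h import *
rows((.437,.239,.15),-90);rows((.437,.239,.068),-90)"
```

```text
shift [ 0.001 -0.002  0.129] turn 0.09 | now [0.434 0.24  0.279] yaw -89.5 w 0.0849 t 13.4 F [0.3 0.5 0.6] q [ 28.  11. 108.  -0.  60. 117.]
shift [ 0.001 -0.002  0.211] turn 0.09 | now [0.434 0.24  0.279] yaw -89.5 w 0.0849 t 13.4 F [0.3 0.5 0.6] q [ 28.  11. 108.  -0.  60. 117.]
```

play_rows:
  steps:
    - [[0.001,-0.002,0.04,0,0.085],[0.001,-0.002,0.08,0,0.085],[0.001,-0.002,0.11,0,0.085],[0.001,-0.002,0.14,0,0.085],[0.001,-0.002,0.14,0,0.085]]

```text
t: 13.95
tcp_pos: [0.436, 0.2373, 0.1362]
eef_rot: [-179.9, -0.2, -89.6]
ft_force: [-0.9, -0.6, 0.7]
width: 0.0848
```

```bash
python3 -c "
from h import *
rows((.437,.239,.068),-90)
s=grab('scene')
cv2.imwrite('pics/a4.png',cv2.resize(s['image'][150:310,200:400,::-1],(750,600)))"
```

```text
shift [-0.002 -0.001  0.068] turn 0.07 | now [0.436 0.237 0.136] yaw -89.6 w 0.0848 t 13.9 F [-0.9 -0.6  0.7] q [ 27.  24. 114.  -0.  42. 117.]
```

View pics/a4.png

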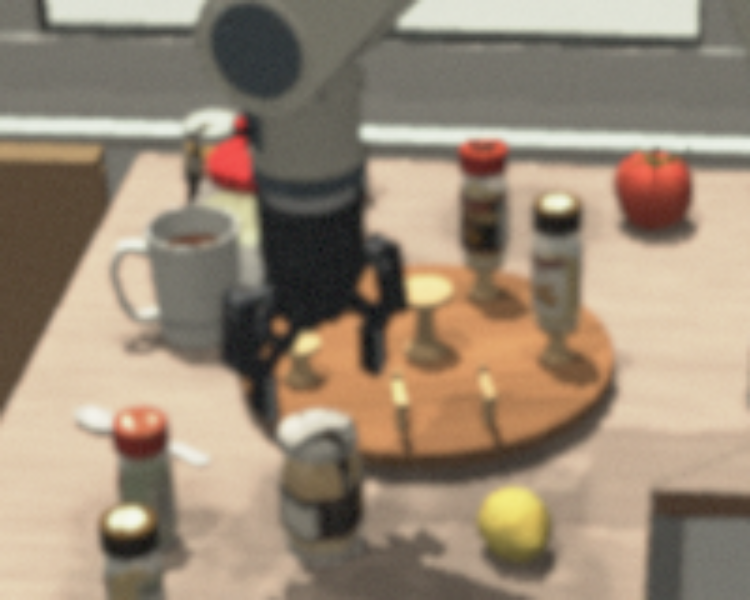

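The jaws straddle the big jar and are aligned with it. I continue down.

play_rows:
  steps:
    - [[-0.002,-0.001,0.02,0,0.085],[-0.002,-0.001,0.04,0,0.085],[-0.002,-0.001,0.06,0,0.085],[-0.002,-0.001,0.068,0,0.085],[-0.002,-0.001,0.068,0,0.085]]

```text
t: 14.5
tcp_pos: [0.4391, 0.2398, 0.0707]
eef_rot: [-179.7, -0.1, -89.7]
ft_force: [0.2, -1.0, 0.6]
width: 0.0849
```

play_rows:
  steps:
    - [[0,0,0,0,0.045],[0,0,0,0,0.045],[0,0,0,0,0.045],[0,0,0,0,0.045],[0,0,0,0,0.045]]

```text
t: 15.0
tcp_pos: [0.4402, 0.2403, 0.0725]
eef_rot: [-179.6, -0.0, -89.7]
ft_force: [-1.2, -2.1, 10.2]
width: 0.0545
```

play_rows:
  steps:
    - [[0,0,-0.01,0,0.045],[0,0,-0.02,0,0.045],[0,0,-0.03,0,0.045],[0,0,-0.03,0,0.045]]

```text
t: 15.4
tcp_pos: [0.4408, 0.2408, 0.1042]
eef_rot: [-179.4, 0.0, -89.7]
ft_force: [0.6, -0.1, -3.6]
width: 0.0545
```

```bash
python3 -c "
from h import *
rows((.573,.0354,.3),-90)
s=grab('scene')
cv2.imwrite('pics/a5.png',cv2.resize(s['image'][150:310,200:400,::-1],(750,600)))"
```

```text
shift [ 0.206 -0.133 -0.195] turn 0.07 | now [0.441 0.241 0.104] yaw -89.7 w 0.0545 t 15.4 F [ 0.6 -0.1 -3.6] q [ 27.  28. 114.  -0.  38. 117.]
```

View pics/a5.png

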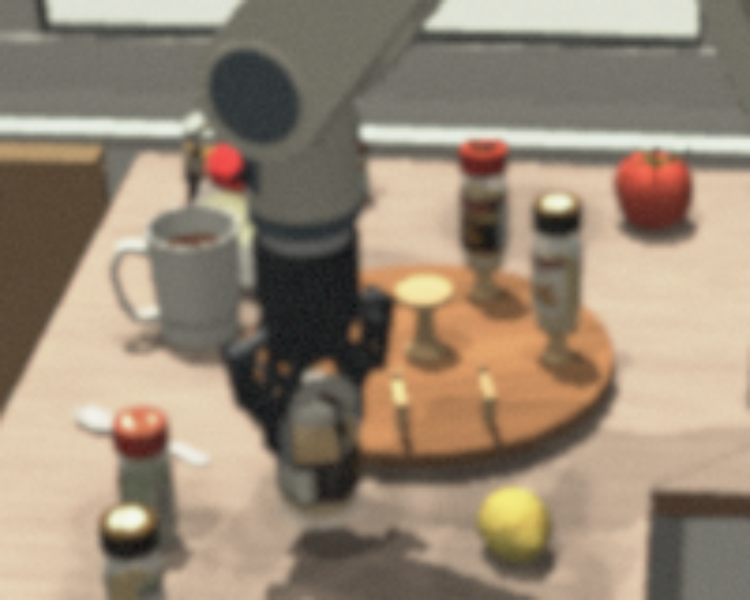

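play_rows:
  steps:
    - [[0,0,-0.05,0,0.045],[0,0,-0.1,0,0.045],[0,0,-0.14,0,0.045],[0.02,-0.013,-0.16,0,0.045],[0.04,-0.026,-0.16,0,0.045]]

```text
t: 15.95
tcp_pos: [0.4667, 0.2013, 0.267]
eef_rot: [-179.1, 0.1, -89.6]
ft_force: [0.2, -0.1, -5.2]
width: 0.0544
```

```bash
python3 -c "
from h import *
rows((.575,.036,.26),-90)"
```

```text
shift [ 0.166 -0.107  0.008] turn 0.09 | now [0.467 0.201 0.267] yaw -89.6 w 0.0544 t 15.9 F [ 0.2 -0.1 -5.2] q [ 22.  13. 108.  -0.  58. 112.]
```

play_rows:
  steps:
    - [[0.04,-0.026,0,0,0.045],[0.08,-0.052,0,0,0.045],[0.12,-0.077,0,0,0.045],[0.15,-0.097,0.005,0,0.045],[0.166,-0.107,0.008,0,0.045]]

```text
t: 16.45
tcp_pos: [0.5759, 0.0335, 0.2593]
eef_rot: [-179.2, 0.1, -89.7]
ft_force: [-0.4, 0.2, -3.5]
width: 0.054
```

play_rows:
  steps:
    - [[0,0,0,0,0.045],[0,0,0,0,0.045]]

```text
t: 16.65
tcp_pos: [0.5751, 0.0335, 0.2584]
eef_rot: [-179.3, 0.1, -89.8]
ft_force: [-1.0, 0.5, -4.5]
width: 0.0546
```

```bash
python3 -c "
from h import *
rows((.575,.036,.165),-90)"
```

```text
shift [-0.002  0.001  0.093] turn 0.05 | now [0.575 0.034 0.258] yaw -89.8 w 0.0546 t 16.6 F [-1.   0.5 -4.5] q [  2.  20. 100.   0.  60.  92.]
```

play_rows:
  steps:
    - [[-0.002,0.001,0.03,0,0.045],[-0.002,0.001,0.06,0,0.045],[-0.002,0.001,0.085,0,0.045],[-0.002,0.001,0.093,0,0.045],[-0.002,0.001,0.093,0,0.045]]

```text
t: 17.15
tcp_pos: [0.5741, 0.0368, 0.1645]
eef_rot: [-179.5, 0.1, -89.7]
ft_force: [0.3, 0.6, -3.5]
width: 0.0542
```

```bash
python3 -c "
from h import *
rows((.575,.036,.158),-90)
s=grab('scene')
cv2.imwrite('pics/a6.png',cv2.resize(s['image'][150:310,200:400,::-1],(750,600)))"
```

```text
shift [ 0.001 -0.001  0.007] turn 0.06 | now [0.574 0.037 0.165] yaw -89.7 w 0.0542 t 17.1 F [ 0.3  0.6 -3.5] q [  2.  27. 104.   0.  49.  92.]
```

View pics/a6.png

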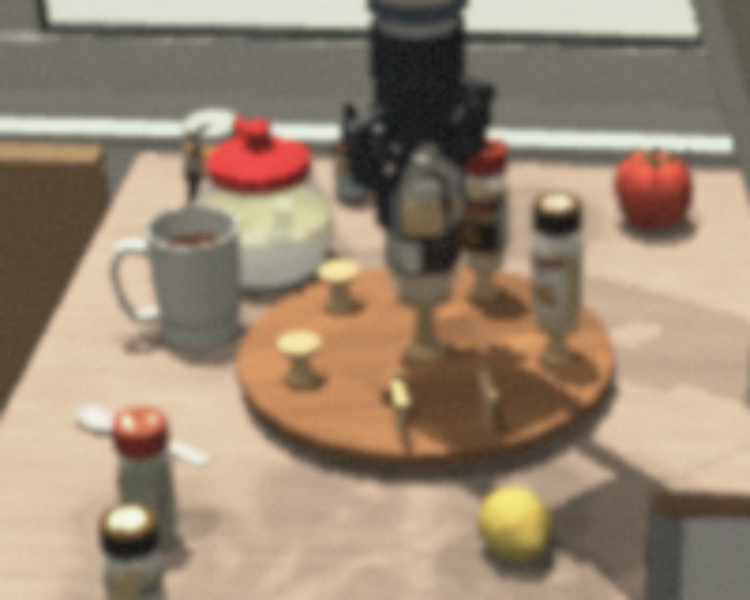

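The big jar is just above the middle pad, centred over its stem at about (424,330). I lower it in small steps and watch the force.

play_rows:
  steps:
    - [[0.001,-0.001,0.003,0,0.045],[0.001,-0.001,0.006,0,0.045],[0.001,-0.001,0.006,0,0.045]]

```text
t: 17.5
tcp_pos: [0.5764, 0.0357, 0.1602]
eef_rot: [-179.3, 0.1, -89.7]
ft_force: [-0.4, -0.2, -4.4]
width: 0.0545
```

play_rows:
  steps:
    - [[0,0,0.002,0,0.045],[0,0,0.002,0,0.045]]

```text
t: 17.7
tcp_pos: [0.5764, 0.0356, 0.1583]
eef_rot: [-179.3, 0.1, -89.7]
ft_force: [0.6, -0.2, -4.0]
width: 0.0543
```

play_rows:
  steps:
    - [[0,0,0.0015,0,0.045],[0,0,0.0015,0,0.045]]

```text
t: 17.9
tcp_pos: [0.5772, 0.0357, 0.1577]
eef_rot: [-179.2, 0.2, -89.7]
ft_force: [-0.3, 1.3, 2.8]
width: 0.0542
```

play_rows:
  steps:
    - [[0,0,0,0,0.07],[0,0,0,0,0.075],[0,0,0,0,0.075],[0,0,0,0,0.075],[0,0,0,0,0.075]]

```text
t: 18.4
tcp_pos: [0.5772, 0.0357, 0.1576]
eef_rot: [-179.2, 0.2, -89.7]
ft_force: [0.6, -1.3, 0.3]
width: 0.075
```

play_rows:
  steps:
    - [[0,0,-0.02,0,0.08],[0,0,-0.05,0,0.08],[0,0,-0.1,0,0.08],[0,0,-0.15,0,0.08],[0,0,-0.15,0,0.08]]

```text
t: 18.9
tcp_pos: [0.5786, 0.0354, 0.3151]
eef_rot: [-178.4, 0.2, -89.7]
ft_force: [0.5, 0.3, -0.5]
width: 0.0801
```

```bash
python3 -c "
from h import *
rows((.5225,.335,.3),-90)"
```

```text
shift [-0.3    0.055  0.015] turn 0.06 | now [0.579 0.035 0.315] yaw -89.7 w 0.0801 t 18.9 F [ 0.5  0.3 -0.5] q [ 2. 16. 97.  0. 66. 92.]
```

play_rows:
  steps:
    - [[-0.05,0.009,0,-1,0.085],[-0.1,0.018,0,-2,0.085],[-0.15,0.027,0,-3,0.085],[-0.19,0.035,0,-4,0.085],[-0.21,0.04,0,-4,0.085]]

```text
t: 19.4
tcp_pos: [0.5365, 0.2483, 0.3142]
eef_rot: [-178.5, -0.3, -69.4]
ft_force: [0.3, -1.0, -0.7]
width: 0.0854
```

```bash
python3 -c "
from h import *
rows((.5225,.335,.2),-70)
d=grab('top');cap(d,330,205,.184,18,'white')
cv2.imwrite('pics/b4.png',cv2.resize(d['image'][150:300,230:410,::-1],(720,600)))"
```

```text
shift [-0.087 -0.014  0.114] turn 0.11 | now [0.536 0.248 0.314] yaw -69.4 w 0.0854 t 19.4 F [ 0.3 -1.  -0.7] q [24. 17. 95. -0. 66. 93.]
white circ px [333.  210.2  10.5] [0.5739 0.0342 0.184 ] ell [333.  210.1] [20.5 21. ] [0.5741 0.0343 0.184 ]
```

View pics/b4.png

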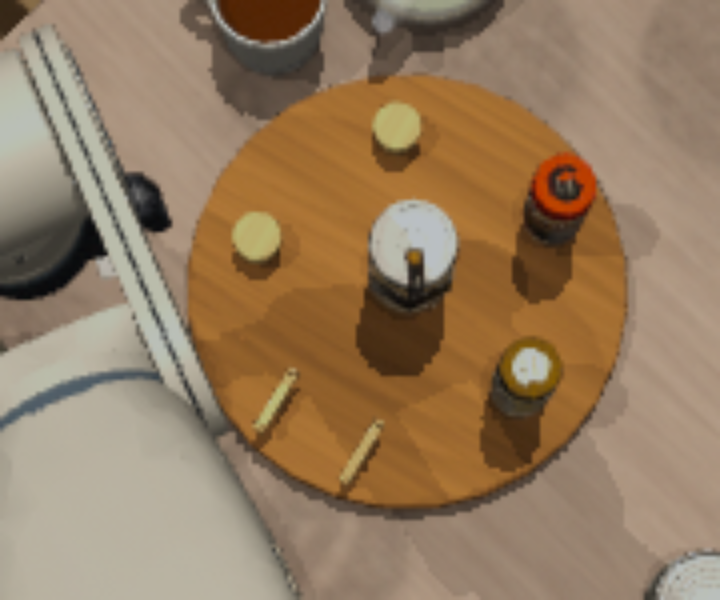

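The big jar is at (.574,.034), within 1.5 mm of the pad's centre, and the disc hasn't moved. Next, jar A.

play_rows:
  steps:
    - [[-0.05,-0.008,0,0,0.085],[-0.087,-0.014,0.02,0,0.085],[-0.087,-0.014,0.06,0,0.085],[-0.087,-0.014,0.114,0,0.085],[-0.087,-0.014,0.114,0,0.085]]

```text
t: 19.95
tcp_pos: [0.518, 0.3345, 0.1937]
eef_rot: [-179.1, -0.4, -69.5]
ft_force: [-0.8, -0.2, -0.7]
width: 0.0852
```

play_rows:
  steps:
    - [[0,0,0,0,0.085],[0,0,0,0,0.085]]

```text
t: 20.15
tcp_pos: [0.5186, 0.3343, 0.1948]
eef_rot: [-179.1, -0.4, -69.5]
ft_force: [0.6, 0.0, 0.5]
width: 0.0846
```

```bash
python3 -c "
from h import *
rows((.5225,.335,.14),-70)"
```

```text
shift [ 0.    -0.003  0.055] turn 0.1 | now [0.519 0.334 0.195] yaw -69.5 w 0.0846 t 20.1 F [0.6 0.  0.5] q [ 32.  27.  97.  -1.  55. 102.]
```

play_rows:
  steps:
    - [[0,-0.004,0.03,0,0.085],[0,-0.005,0.07,0,0.085],[0,-0.005,0.1,0,0.085],[0,-0.005,0.12,0,0.085],[0,-0.005,0.121,0,0.085]]

```text
t: 20.65
tcp_pos: [0.5254, 0.3355, 0.0736]
eef_rot: [-179.2, -0.4, -69.5]
ft_force: [0.1, -0.4, 0.8]
width: 0.085
```

play_rows:
  steps:
    - [[0,0,0,0,0.085]]

```text
t: 20.75
tcp_pos: [0.5268, 0.3359, 0.0755]
eef_rot: [-179.0, -0.4, -69.6]
ft_force: [0.5, 0.1, -0.3]
width: 0.0849
```

```bash
python3 -c "
from h import *
rows((.5225,.335,.072),-70)"
```

```text
shift [-0.001  0.004  0.003] turn 0.09 | now [0.527 0.336 0.075] yaw -69.6 w 0.0849 t 20.8 F [ 0.5  0.1 -0.3] q [ 32.  37.  99.  -1.  43. 102.]
```

play_rows:
  steps:
    - [[-0.001,0.004,0.002,0,0.085],[-0.001,0.004,0.002,0,0.085],[-0.001,0.004,0.002,0,0.03],[-0.001,0.004,0.002,0,0.03],[-0.001,0.004,0.002,0,0.03]]

```text
t: 21.25
tcp_pos: [0.5228, 0.3356, 0.0737]
eef_rot: [-179.0, -0.4, -69.6]
ft_force: [-0.6, -0.2, 0.2]
width: 0.0437
```

play_rows:
  steps:
    - [[0,0,0,0,0.03],[0,0,0,0,0.03],[0,0,0,0,0.03]]

```text
t: 21.55
tcp_pos: [0.5229, 0.3358, 0.0739]
eef_rot: [-179.0, -0.4, -69.6]
ft_force: [-1.1, 0.8, 1.3]
width: 0.0393
```

play_rows:
  steps:
    - [[0,0,-0.02,0,0.03],[0,0,-0.06,0,0.03],[0,0,-0.1,0,0.03],[0,0,-0.14,0,0.03],[0,0,-0.16,0,0.03]]

```text
t: 22.05
tcp_pos: [0.5208, 0.3363, 0.2373]
eef_rot: [-178.7, -0.3, -69.6]
ft_force: [0.1, 0.5, -0.7]
width: 0.0396
```

```bash
python3 -c "
from h import *
rows((.68,.043,.25),-70)"
```

```text
shift [ 0.33  -0.047 -0.01 ] turn 0.09 | now [0.521 0.336 0.237] yaw -69.6 w 0.0396 t 22.1 F [ 0.1  0.5 -0.7] q [ 32.  24.  96.  -1.  59. 102.]
```

play_rows:
  steps:
    - [[0.05,-0.007,-0.01,0,0.03],[0.1,-0.014,-0.01,0,0.03],[0.15,-0.021,-0.01,0,0.03],[0.19,-0.027,-0.01,0,0.03],[0.22,-0.031,-0.01,0,0.03]]

```text
t: 22.55
tcp_pos: [0.6273, 0.1381, 0.249]
eef_rot: [-178.8, -0.4, -69.7]
ft_force: [0.2, 0.1, -1.7]
width: 0.0395
```

```bash
python3 -c "
from h import *
rows((.68,.043,.22),-70)"
```

```text
shift [ 0.107 -0.016  0.03 ] turn 0.07 | now [0.627 0.138 0.249] yaw -69.7 w 0.0395 t 22.6 F [ 0.2  0.1 -1.7] q [11. 25. 92. -0. 61. 81.]
```

play_rows:
  steps:
    - [[0.04,-0.006,0,0,0.03],[0.08,-0.012,0,0,0.03],[0.105,-0.016,0.02,0,0.03],[0.107,-0.016,0.03,0,0.03],[0.107,-0.016,0.03,0,0.03]]

```text
t: 23.05
tcp_pos: [0.6786, 0.0427, 0.2174]
eef_rot: [-179.0, -0.3, -69.7]
ft_force: [0.0, 0.3, -0.2]
width: 0.0397
```

play_rows:
  steps:
    - [[0,0,0,0,0.03]]

```text
t: 23.15
tcp_pos: [0.6781, 0.0435, 0.2173]
eef_rot: [-179.1, -0.2, -69.7]
ft_force: [0.6, -0.6, -1.4]
width: 0.0392
```

```bash
python3 -c "
from h import *
rows((.68,.043,.139),-70)"
```

```text
shift [ 0.001 -0.     0.078] turn 0.06 | now [0.678 0.044 0.217] yaw -69.7 w 0.0392 t 23.1 F [ 0.6 -0.6 -1.4] q [ 3. 31. 88.  0. 60. 72.]
```

play_rows:
  steps:
    - [[0.001,0,0.03,0,0.03],[0.001,0,0.06,0,0.03],[0.001,0,0.072,0,0.03],[0.001,0,0.077,0,0.03],[0.001,0,0.077,0,0.03]]

```text
t: 23.65
tcp_pos: [0.6798, 0.0434, 0.1406]
eef_rot: [-179.1, -0.2, -69.7]
ft_force: [0.5, 0.5, -1.4]
width: 0.0394
```

```bash
python3 -c "
from h import *
rows((.68,.043,.136),-70)
s=grab('scene')
cv2.imwrite('pics/a7.png',cv2.resize(s['image'][150:310,200:400,::-1],(750,600)))"
```

```text
shift [0.    0.    0.005] turn 0.07 | now [0.68  0.043 0.141] yaw -69.7 w 0.0394 t 23.6 F [ 0.5  0.5 -1.4] q [ 3. 36. 90.  0. 53. 72.]
```

View pics/a7.png

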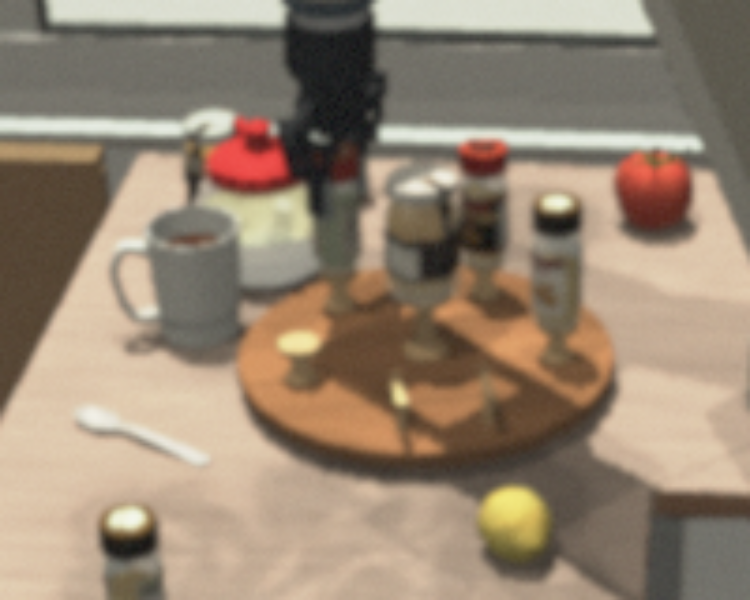

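Red jar A is over the far pad, with its stem at about (342,300) directly below it. I lower it and release.

play_rows:
  steps:
    - [[0,0,0.002,0,0.03],[0,0,0.0045,0,0.03],[0,0,0.0045,0,0.03]]

```text
t: 24.0
tcp_pos: [0.6806, 0.0432, 0.1373]
eef_rot: [-179.0, -0.3, -69.7]
ft_force: [-1.3, 1.0, -1.2]
width: 0.0394
```

play_rows:
  steps:
    - [[0,0,0,0,0.06],[0,0,0,0,0.06],[0,0,0,0,0.06],[0,0,0,0,0.06]]

```text
t: 24.4
tcp_pos: [0.6806, 0.0432, 0.1375]
eef_rot: [-179.0, -0.3, -69.7]
ft_force: [-0.4, -0.1, -0.4]
width: 0.0599
```

play_rows:
  steps:
    - [[0,0,-0.02,0,0.06],[0,0,-0.05,0,0.06],[0,0,-0.1,0,0.06],[0,0,-0.15,0,0.06],[0,0,-0.15,0,0.06]]

```text
t: 24.9
tcp_pos: [0.6817, 0.0431, 0.2962]
eef_rot: [-178.2, -0.5, -69.7]
ft_force: [-0.1, -0.0, 0.3]
width: 0.0602
```

```bash
python3 -c "
from h import *
rows((.4205,.409,.3),-70)"
```

```text
shift [-0.434  0.118 -0.011] turn 0.06 | now [0.682 0.043 0.296] yaw -69.7 w 0.0602 t 24.9 F [-0.1 -0.   0.3] q [ 3. 26. 85.  0. 68. 72.]
```

```bash
python3 -c "
from h import *
for i in range(4):
    d=grab('top');print(np.round(manip.get_state()['eef_rot'],2),np.round(manip.get_state()['tcp_pos'],4))
rows((.4205,.409,.3),-70)
print(proj(d,(.68,.043,.167)))
cv2.imwrite('pics/b5.png',cv2.resize(d['image'][150:300,230:410,::-1],(720,600)))"
```

```text
[-178.49   -0.43  -69.69] [0.68   0.043  0.2924]
[-178.78   -0.34  -69.69] [0.6785 0.043  0.2893]
[-178.97   -0.28  -69.69] [0.6775 0.0429 0.2873]
[-179.09   -0.24  -69.68] [0.677  0.0429 0.2861]
shift [-0.432  0.113 -0.018] turn 0.06 | now [0.677 0.043 0.286] yaw -69.7 w 0.0603 t 25.1 F [-0.1  1.2  0.1] q [ 3. 27. 85.  0. 67. 72.]
[329.37523977 171.20040874]
```

View pics/b5.png

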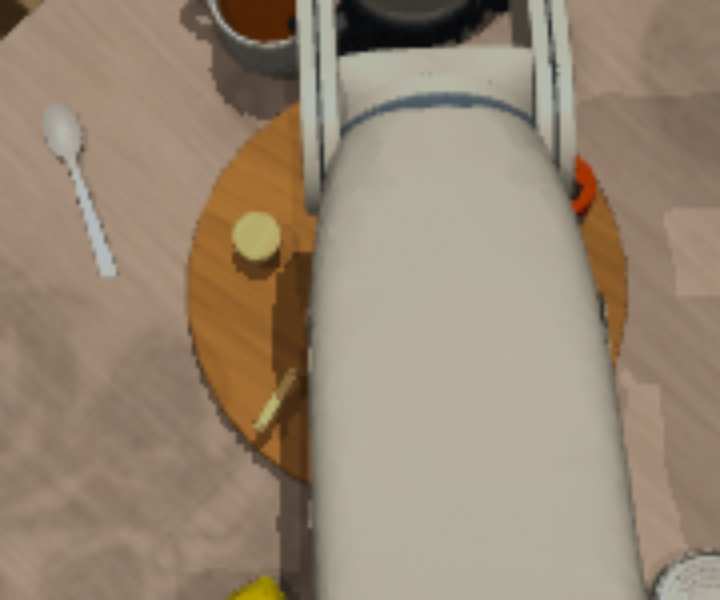

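The arm covers the placed jar here, and the disc's visible parts are unmoved. On to jar B.

play_rows:
  steps:
    - [[-0.05,0.013,-0.018,0,0.085],[-0.1,0.026,-0.018,0,0.085],[-0.15,0.039,-0.018,0,0.085],[-0.2,0.052,-0.018,0,0.085],[-0.25,0.065,-0.018,0,0.085]]

```text
t: 25.6
tcp_pos: [0.5332, 0.2465, 0.2999]
eef_rot: [-179.3, -0.3, -69.7]
ft_force: [0.2, 0.5, 0.3]
width: 0.085
```

```bash
python3 -c "
from h import *
rows((.4205,.409,.3),-70)"
```

```text
shift [-0.192  0.049 -0.002] turn 0.06 | now [0.533 0.246 0.3  ] yaw -69.7 w 0.085 t 25.6 F [0.2 0.5 0.3] q [24. 18. 96. -0. 65. 94.]
```

play_rows:
  steps:
    - [[-0.05,0.013,0,0,0.085],[-0.1,0.026,0,0,0.085],[-0.15,0.039,0,0,0.085],[-0.18,0.046,0.02,0,0.085],[-0.192,0.049,0.06,0,0.085]]

```text
t: 26.1
tcp_pos: [0.4201, 0.4133, 0.2389]
eef_rot: [-179.1, -0.1, -69.5]
ft_force: [0.7, -0.4, -0.1]
width: 0.0845
```

```bash
python3 -c "
from h import *
for i in range(4): d=grab('top')
rows((.4205,.409,.16),-70)
print(proj(d,(.68,.043,.167)));cap(d,329,171,.167,10,'red')
cv2.imwrite('pics/b6.png',cv2.resize(d['image'][150:300,150:330,::-1],(720,600)))"
```

```text
shift [-0.001  0.001  0.077] turn 0.07 | now [0.421 0.409 0.237] yaw -69.7 w 0.085 t 26.3 F [ 0.3 -0.4  0.7] q [ 43.  22.  99.  -1.  58. 113.]
[329.37523977 171.20040874]
red circ px [329.5 170.9   7.8] [0.6807 0.0427 0.167 ] ell [329.5 170.9] [14.7 15.5] [0.6809 0.0428 0.167 ]
```

View pics/b6.png

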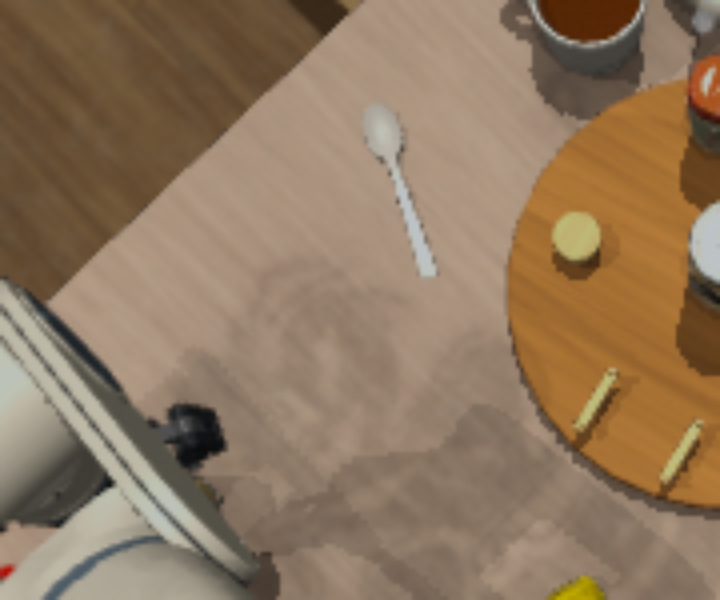

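Jar A is centred at (.681,.043), within 1 mm. I go down on jar B.

play_rows:
  steps:
    - [[-0.001,0,0.03,0,0.085],[-0.001,0,0.07,0,0.085],[-0.001,-0.001,0.11,0,0.085],[-0.001,-0.001,0.14,0,0.085],[-0.001,-0.001,0.16,0,0.085]]

```text
t: 26.8
tcp_pos: [0.4241, 0.4084, 0.076]
eef_rot: [-179.6, -0.4, -69.8]
ft_force: [0.5, -1.0, 0.5]
width: 0.0852
```

```bash
python3 -c "
from h import *
for i in range(4): d=grab('top')
rows((.4205,.409,.072),-70)"
```

```text
shift [-0.001  0.004  0.006] turn 0.05 | now [0.424 0.409 0.078] yaw -69.7 w 0.0849 t 27.0 F [ 0.7 -0.1  1. ] q [ 43.  35. 103.  -1.  41. 113.]
```

play_rows:
  steps:
    - [[-0.001,0.004,0.005,0,0.085],[-0.001,0.004,0.005,0,0.085],[-0.001,0.004,0.005,0,0.03],[-0.001,0.004,0.005,0,0.03],[-0.001,0.004,0.005,0,0.03]]

```text
t: 27.5
tcp_pos: [0.4204, 0.4091, 0.0734]
eef_rot: [-179.4, -0.3, -69.7]
ft_force: [-0.7, 0.3, 0.5]
width: 0.0436
```

play_rows:
  steps:
    - [[0,0,0,0,0.03],[0,0,0,0,0.03],[0,0,0,0,0.03]]

```text
t: 27.8
tcp_pos: [0.4204, 0.4093, 0.0735]
eef_rot: [-179.4, -0.3, -69.7]
ft_force: [-0.6, -0.9, 1.8]
width: 0.0399
```

play_rows:
  steps:
    - [[0,0,-0.02,0,0.03],[0,0,-0.06,0,0.03],[0,0,-0.1,0,0.03],[0,0,-0.14,0,0.03],[0,0,-0.16,0,0.03]]

```text
t: 28.3
tcp_pos: [0.4194, 0.4104, 0.237]
eef_rot: [-179.2, -0.2, -69.7]
ft_force: [0.1, 0.2, -0.9]
width: 0.0398
```

```bash
python3 -c "
from h import *
for i in range(3): d=grab('top')
rows((.6024,.1395,.25),-70)"
```

```text
shift [ 0.317 -0.079 -0.013] turn 0.05 | now [0.419 0.41  0.235] yaw -69.7 w 0.0399 t 28.4 F [-0.4 -0.1 -1.7] q [ 43.  22. 100.  -1.  58. 114.]
```

play_rows:
  steps:
    - [[0.05,-0.012,-0.013,0,0.03],[0.1,-0.025,-0.013,0,0.03],[0.15,-0.037,-0.013,0,0.03],[0.19,-0.047,-0.013,0,0.03],[0.22,-0.055,-0.013,0,0.03]]

```text
t: 28.95
tcp_pos: [0.5468, 0.2195, 0.2468]
eef_rot: [-179.5, -0.3, -69.8]
ft_force: [0.5, 0.3, 0.0]
width: 0.0397
```

```bash
python3 -c "
from h import *
rows((.6024,.1395,.22),-70)"
```

```text
shift [ 0.094 -0.024  0.028] turn 0.04 | now [0.547 0.22  0.247] yaw -69.8 w 0.0397 t 28.9 F [0.5 0.3 0. ] q [21. 21. 99. -0. 59. 91.]
```

play_rows:
  steps:
    - [[0.04,-0.01,0,0,0.03],[0.07,-0.018,0,0,0.03],[0.09,-0.023,0.02,0,0.03],[0.094,-0.024,0.028,0,0.03],[0.094,-0.024,0.028,0,0.03]]

```text
t: 29.45
tcp_pos: [0.6003, 0.1387, 0.2161]
eef_rot: [-179.8, -0.2, -69.9]
ft_force: [-1.4, -0.1, -0.2]
width: 0.0399
```

```bash
python3 -c "
from h import *
for i in range(3): d=grab('top')
rows((.6024,.1395,.139),-70)"
```

```text
shift [0.001 0.    0.08 ] turn 0.05 | now [0.601 0.14  0.219] yaw -69.8 w 0.0399 t 29.6 F [-0.1 -0.7  0.7] q [12. 26. 96. -0. 58. 82.]
```

play_rows:
  steps:
    - [[0.001,-0.001,0.03,0,0.03],[0.001,-0.001,0.06,0,0.03],[0.001,-0.001,0.074,0,0.03],[0.001,-0.001,0.079,0,0.03],[0.001,-0.001,0.079,0,0.03]]

```text
t: 30.1
tcp_pos: [0.6034, 0.1402, 0.1404]
eef_rot: [-179.6, -0.3, -69.7]
ft_force: [0.6, 1.2, -0.5]
width: 0.0393
```

```bash
python3 -c "
from h import *
s=grab('scene')
rows((.6024,.1395,.136),-70)
cv2.imwrite('pics/a8.png',cv2.resize(s['image'][150:310,200:400,::-1],(750,600)))"
```

```text
shift [0.    0.002 0.005] turn 0.05 | now [0.604 0.14  0.141] yaw -69.7 w 0.0401 t 30.1 F [-0.3  0.3 -0.7] q [12. 32. 98. -0. 49. 82.]
```

View pics/a8.png

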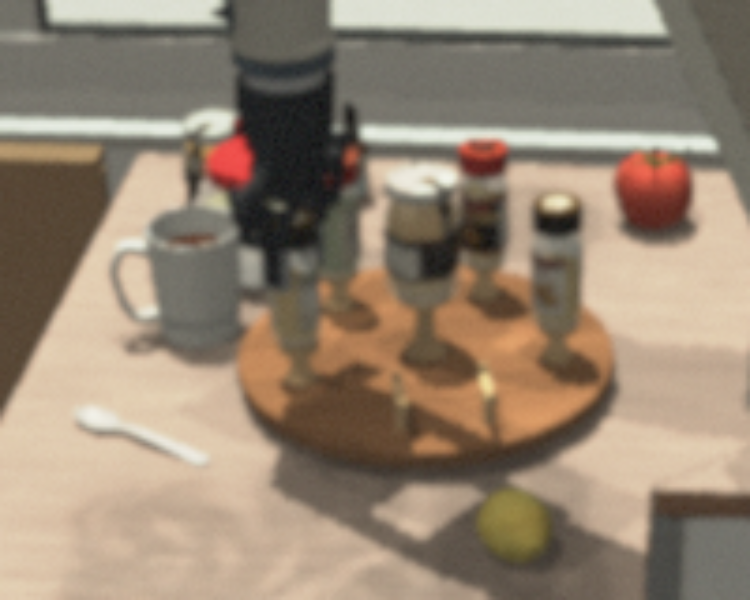

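Jar B is centred over the last pad. I lower it and release.

play_rows:
  steps:
    - [[0,0.001,0.002,0,0.03],[0,0.001,0.0045,0,0.03],[0,0.001,0.0045,0,0.03]]

```text
t: 30.45
tcp_pos: [0.6032, 0.1398, 0.137]
eef_rot: [-179.4, -0.3, -69.7]
ft_force: [-0.8, -1.1, -0.9]
width: 0.0397
```

play_rows:
  steps:
    - [[0,0,0,0,0.06],[0,0,0,0,0.06],[0,0,0,0,0.06],[0,0,0,0,0.06]]

```text
t: 30.85
tcp_pos: [0.6033, 0.1398, 0.1372]
eef_rot: [-179.4, -0.3, -69.8]
ft_force: [-0.6, 0.0, 0.5]
width: 0.0601
```

play_rows:
  steps:
    - [[0,0,-0.02,0,0.06],[0,0,-0.05,0,0.06],[0,0,-0.1,0,0.06],[0,0,-0.14,0,0.06],[0,0,-0.14,0,0.06]]

```text
t: 31.35
tcp_pos: [0.6049, 0.1407, 0.2838]
eef_rot: [-178.8, -0.4, -69.7]
ft_force: [0.7, 0.9, 0.8]
width: 0.0596
```

```bash
python3 -c "
from h import *
for i in range(4): d=grab('top')
rows((.55,.33,.3),-70)"
```

```text
shift [-0.196 -0.018 -0.025] turn 0.05 | now [0.601 0.14  0.276] yaw -69.8 w 0.0601 t 31.6 F [-0.9 -0.1 -0. ] q [12. 22. 94. -0. 64. 82.]
```

```bash
cat >> h.py <<'E'
def spoon(d,box,thr=150,z=.005):
    im=d['image'].astype(int);x0,x1,y0,y1=box
    m=np.zeros((480,640),np.uint8);sub=im[y0:y1,x0:x1]
    m[y0:y1,x0:x1]=((sub.min(2)>thr)&((sub.max(2)-sub.min(2))<30))
    c=max(cv2.findContours(m,0,1)[0],key=cv2.contourArea)
    P=np.array([onz(d,*p[0],z)[:2] for p in c]);
    ys,xs=np.nonzero(cv2.drawContours(np.zeros((480,640),np.uint8),[c],-1,1,-1));Q=np.array([onz(d,a,b,z)[:2] for a,b in zip(xs,ys)])
    vx,vy,ax,ay=cv2.fitLine(Q.astype(np.float32)*1000,cv2.DIST_L2,0,.01,.01).ravel();u=np.array([vx,vy]);a=np.array([ax,ay])/1000
    t=(Q-a)@u;print('spoon mid',np.round(a+u*(t.max()+t.min())/2,4),'len',round(t.max()-t.min(),4),'ang',round(np.degrees(np.arctan2(vy,vx)),1),'ends',np.round(a+u*t.min(),4),np.round(a+u*t.max(),4))
E
python3 -c "
from h import *
d=grab('top')
for th in (130,140,150,160): spoon(d,(232,268,168,226),th)
cv2.imwrite('pics/b7.png',cv2.resize(d['image'][140:290,200:380,::-1],(720,600)))"
```

```text
spoon mid [0.6463 0.2551] len 0.1707 ang 16.0 ends [0.5642 0.2316] [0.7284 0.2786]
spoon mid [0.6462 0.2552] len 0.1707 ang 16.3 ends [0.5643 0.2313] [0.7281 0.2792]
spoon mid [0.6491 0.245 ] len 0.1707 ang 10.8 ends [0.5653 0.2289] [0.733 0.261]
spoon mid [0.6489 0.2448] len 0.1702 ang 10.7 ends [0.5653 0.229 ] [0.7325 0.2606]
```

View pics/b7.png

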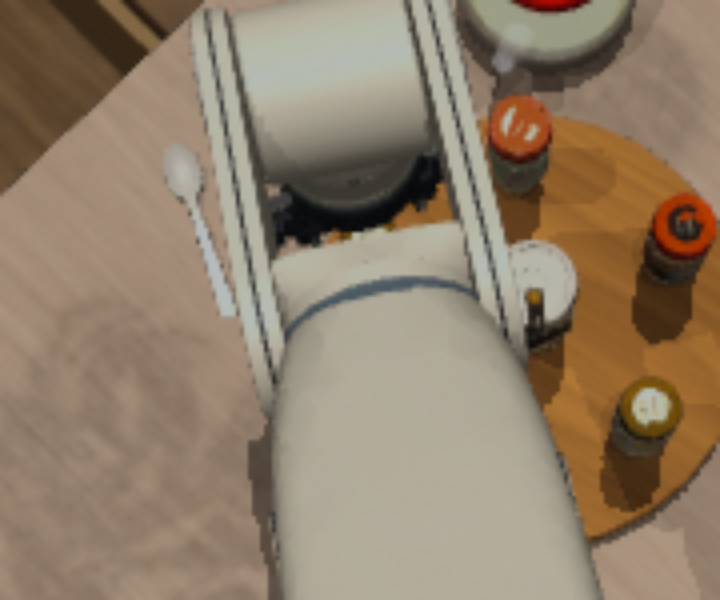

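```bash
python3 -c "
from h import *
d=grab('top'); d=dict(d); d['image']=cv2.imread('pics/top0.png')[:,:,::-1]
for th in (120,140,150,160): spoon(d,(232,264,168,226),th)
"
```

```text
spoon mid [0.6459 0.2668] len 0.1322 ang 18.5 ends [0.5832 0.2458] [0.7086 0.2877]
spoon mid [0.6458 0.2669] len 0.1322 ang 18.7 ends [0.5832 0.2457] [0.7085 0.288 ]
spoon mid [0.6467 0.2671] len 0.1304 ang 18.8 ends [0.585  0.2462] [0.7084 0.2881]
spoon mid [0.6441 0.266 ] len 0.1248 ang 18.6 ends [0.585 0.246] [0.7033 0.2859]
```

```bash
python3 -c "
from h import *
rows((.6459,.2668,.15),-71.5)"
```

```text
shift [-0.104 -0.085  0.125] turn 0.35 | now [0.601 0.14  0.275] yaw -69.7 w 0.0598 t 31.6 F [ 0.3  0.2 -0.9] q [12. 22. 94. -0. 64. 82.]
```

play_rows:
  steps:
    - [[-0.05,0.007,0,0,0.05],[-0.09,0.01,0,0.3,0.05],[-0.11,0.005,0.01,0.3,0.05],[-0.11,0.005,0.06,0.3,0.05],[-0.11,0.005,0.06,0.3,0.05]]

```text
t: 32.15
tcp_pos: [0.5542, 0.2402, 0.2082]
eef_rot: [179.7, -0.3, -71.2]
ft_force: [-0.5, -1.0, -0.3]
width: 0.0503
```

```bash
python3 -c "
from h import *
for i in range(4): d=grab('top')
rows((.6459,.2668,.10),-71.5)
cv2.imwrite('pics/b8.png',cv2.resize(d['image'][140:290,200:380,::-1],(720,600)))"
```

```text
shift [ 0.003 -0.089  0.117] turn 0.04 | now [0.559 0.241 0.216] yaw -71.3 w 0.05 t 32.4 F [ 0.1  0.1 -0.1] q [22. 25. 97. -0. 57. 94.]
```

View pics/b8.png

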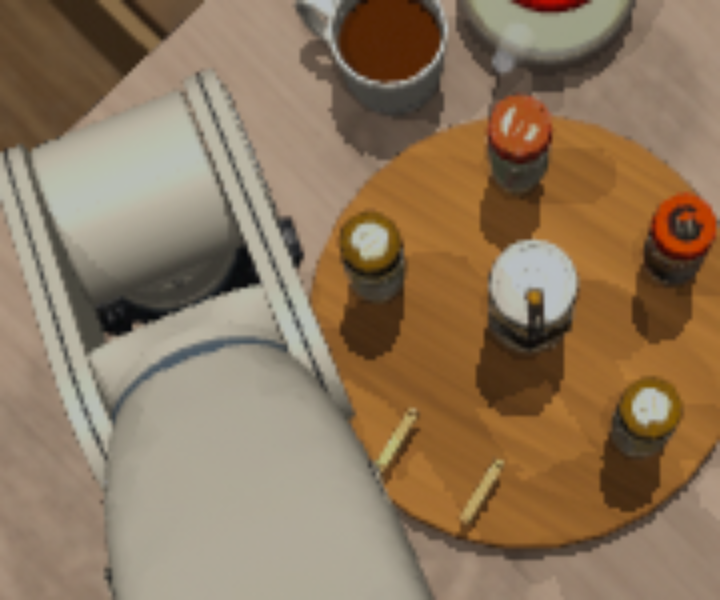

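All five jars stand on their pads. I move over the spoon now.

play_rows:
  steps:
    - [[0.001,-0.04,0,0,0.05],[0.003,-0.08,0.02,0,0.05],[0.003,-0.089,0.06,0,0.05],[0.003,-0.089,0.1,0,0.05],[0.003,-0.089,0.1,0,0.05]]

```text
t: 32.85
tcp_pos: [0.6435, 0.2648, 0.1128]
eef_rot: [-180.0, -0.3, -71.4]
ft_force: [-0.9, -0.1, -0.7]
width: 0.0497
```

```bash
python3 -c "
from h import *
for i in range(4): s=grab('scene')
rows((.6459,.2668,.025),-71.5)
print(proj(s,(.6459,.2668,.004)))
cv2.imwrite('pics/a9.png',cv2.resize(s['image'][210:310,180:300,::-1],(720,600)))"
```

```text
shift [-0.001  0.003  0.095] turn 0.04 | now [0.647 0.267 0.12 ] yaw -71.3 w 0.0498 t 33.0 F [ 0.3 -0.2  0.6] q [22. 39. 88. -0. 53. 93.]
[236.52393205 265.28120819]
```

View pics/a9.png

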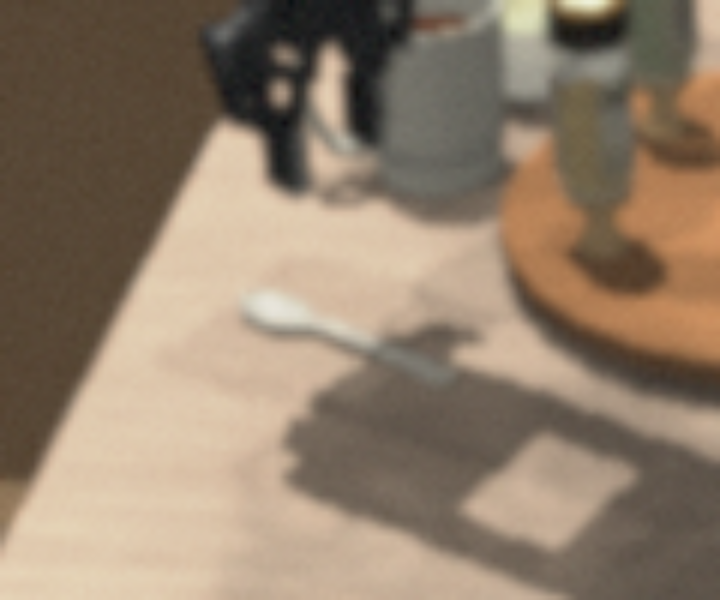

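The spoon's middle is at about (237.4,266), expected (236.5,265.3), so it has not been moved. The jaws line up and I go down.

play_rows:
  steps:
    - [[-0.001,0.002,0.03,0,0.05],[-0.001,0.002,0.06,0,0.05],[-0.001,0.002,0.075,0,0.05],[-0.001,0.002,0.08,0,0.05],[-0.001,0.002,0.08,0,0.05]]

```text
t: 33.55
tcp_pos: [0.6468, 0.2675, 0.0412]
eef_rot: [-179.2, -0.2, -71.3]
ft_force: [-0.6, -0.2, 0.2]
width: 0.0498
```

```bash
python3 -c "
from h import *
for i in range(4): s=grab('scene')
rows((.6459,.2668,.025),-71.5)"
```

```text
shift [0.    0.002 0.017] turn 0.04 | now [0.647 0.268 0.042] yaw -71.3 w 0.0499 t 33.8 F [-0.6  0.2 -0.2] q [22. 45. 89. -0. 46. 93.]
```

play_rows:
  steps:
    - [[0,0.001,0.008,0,0.05],[0,0.001,0.014,0,0.05],[0,0.001,0.016,0,0.05],[0,0.001,0.016,0,0.05]]

```text
t: 34.15
tcp_pos: [0.6461, 0.2671, 0.0251]
eef_rot: [-179.2, -0.2, -71.3]
ft_force: [-0.1, -1.0, -0.1]
width: 0.0503
```

play_rows:
  steps:
    - [[0,0,0,0,0.02],[0,0,0,0,0.01],[0,0,0,0,0.0],[0,0,0,0,0.0],[0,0,0,0,0.0]]

```text
t: 34.65
tcp_pos: [0.6463, 0.2672, 0.0253]
eef_rot: [-179.2, -0.2, -71.3]
ft_force: [-0.5, -0.4, 1.8]
width: 0.0172
```

```bash
python3 -c "
from h import *
rows((.6459,.2668,.025),-71.5)"
```

```text
shift [0.    0.001 0.   ] turn 0.04 | now [0.646 0.267 0.025] yaw -71.3 w 0.0172 t 34.6 F [-0.5 -0.4  1.8] q [22. 46. 89. -0. 44. 93.]
```

play_rows:
  steps:
    - [[0,0,0,0,0.0],[0,0,0,0,0.0],[0,0,0,0,0.0],[0,0,0,0,0.0]]

```text
t: 35.05
tcp_pos: [0.6463, 0.2672, 0.0253]
eef_rot: [-179.2, -0.2, -71.3]
ft_force: [-0.6, -0.3, 1.2]
width: 0.0172
```

play_rows:
  steps:
    - [[0,0,-0.01,0,0.0],[0,0,-0.03,0,0.0],[0,0,-0.05,0,0.0],[0,0,-0.06,0,0.0],[0,0,-0.06,0,0.0]]

```text
t: 35.55
tcp_pos: [0.647, 0.2678, 0.0887]
eef_rot: [-178.9, -0.2, -71.3]
ft_force: [-0.2, 0.0, -0.8]
width: 0.0171
```

```bash
python3 -c "
from h import *
for i in range(4): s=grab('scene')
rows((.6459,.2668,.025),-71.5)
cv2.imwrite('pics/a10.png',cv2.resize(s['image'][200:300,180:300,::-1],(720,600)))"
```

```text
shift [ 0.   -0.    0.06] turn 0.04 | now [0.645 0.267 0.085] yaw -71.3 w 0.0171 t 35.8 F [-1.1 -0.2 -1. ] q [22. 41. 89. -0. 49. 93.]
```

View pics/a10.png

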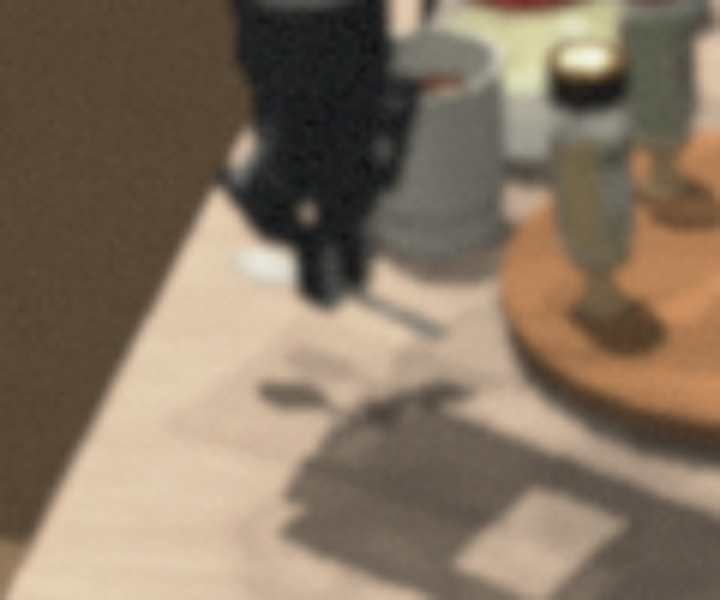

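The spoon is held level across the middle, with the bowl to the left at (265,265) in the crop. I rise above the jars and carry it to the rest.

play_rows:
  steps:
    - [[0,0,-0.05,0,0.0],[0,0,-0.1,0,0.0],[0,0,-0.14,0,0.0],[0,0,-0.17,0,0.0],[0,0,-0.17,0,0.0]]

```text
t: 36.25
tcp_pos: [0.6446, 0.2678, 0.2595]
eef_rot: [-178.8, -0.2, -71.3]
ft_force: [0.0, -0.5, -0.4]
width: 0.0167
```

```bash
python3 -c "
from h import *
for i in range(5): s=grab('scene')
rows((.470,.0968,.255),-30.7)"
```

```text
shift [ 0.106  0.217 -0.004] turn -8.12 | now [0.641 0.266 0.252] yaw -71.3 w 0.0172 t 36.5 F [-0.6 -0.6 -0.4] q [22. 30. 84. -0. 65. 93.]
```

play_rows:
  steps:
    - [[0.02,0.04,-0.005,-1,0.0],[0.04,0.08,-0.005,-2,0.0],[0.06,0.12,-0.005,-3,0.0],[0.08,0.16,-0.005,-5,0.0],[0.09,0.19,-0.005,-6.5,0.0]]

```text
t: 37.0
tcp_pos: [0.4874, 0.1184, 0.2541]
eef_rot: [-179.9, -0.4, -38.8]
ft_force: [0.5, 0.4, -0.3]
width: 0.0171
```

```bash
python3 -c "
from h import *
for i in range(3): s=grab('scene')
rows((.470,.0968,.22),-30.7)"
```

```text
shift [-0.     0.029  0.035] turn -1.71 | now [0.488 0.119 0.255] yaw -39.2 w 0.0172 t 37.1 F [ 0.2 -0.6 -0. ] q [ 12.  14. 109.  -0.  57.  52.]
```

play_rows:
  steps:
    - [[0,0.015,0.005,-0.8,0.0],[0,0.028,0.02,-1.7,0.0],[0,0.028,0.035,-1.7,0.0],[0,0.028,0.035,-1.7,0.0]]

```text
t: 37.55
tcp_pos: [0.4704, 0.0976, 0.2175]
eef_rot: [180.0, -0.2, -30.8]
ft_force: [0.8, 0.8, 0.0]
width: 0.0169
```

```bash
python3 -c "
from h import *
for i in range(3): s=grab('scene')
rows((.470,.0968,.11),-30.7)
d=grab('top')
cv2.imwrite('pics/b11.png',cv2.resize(d['image'][180:300,260:404,::-1],(720,600)))
cv2.imwrite('pics/a11.png',cv2.resize(s['image'][170:290,230:374,::-1],(720,600)))"
```

```text
shift [-0.002  0.002  0.11 ] turn -0.01 | now [0.472 0.098 0.22 ] yaw -30.8 w 0.017 t 37.7 F [-0.5  0.4 -0.4] q [ 10.  15. 113.  -0.  52.  41.]
```

View pics/a11.png

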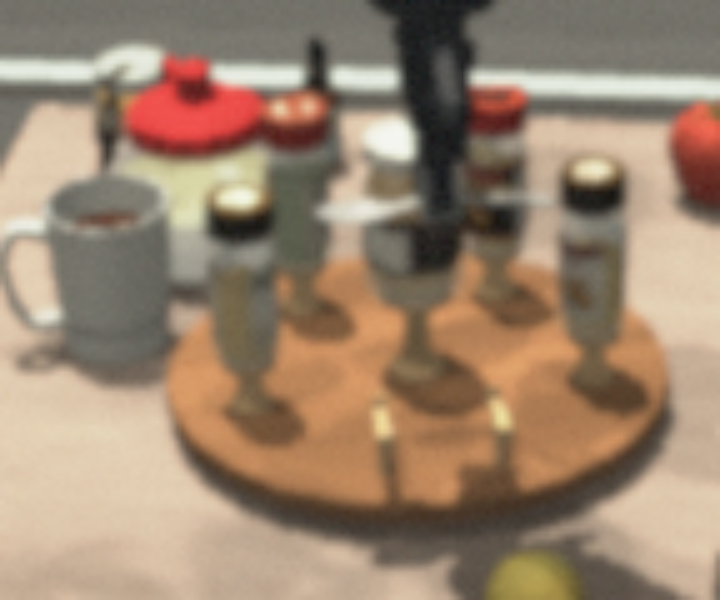

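View pics/b11.png

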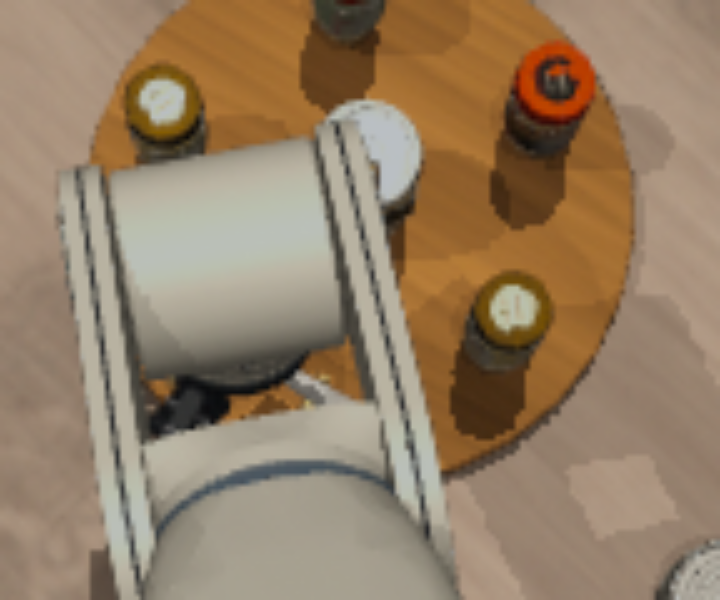

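The spoon is level and centred above the two saddles at (382,415) and (500,410) in the crop. I lower it.

play_rows:
  steps:
    - [[-0.002,0.001,0.04,0,0.0],[-0.002,0.001,0.08,0,0.0],[-0.002,0.001,0.1,0,0.0],[-0.002,0.001,0.11,0,0.0],[-0.002,0.001,0.11,0,0.0]]

```text
t: 38.25
tcp_pos: [0.4706, 0.0982, 0.1094]
eef_rot: [-179.9, -0.4, -30.8]
ft_force: [-0.2, -0.7, 0.3]
width: 0.0172
```

```bash
python3 -c "
from h import *
for i in range(4): s=grab('scene')
rows((.470,.0968,.087),-30.7)
cv2.imwrite('pics/a12.png',cv2.resize(s['image'][210:290,260:356,::-1],(720,600)))"
```

```text
shift [-0.001  0.002  0.024] turn -0.01 | now [0.472 0.098 0.111] yaw -30.8 w 0.0174 t 38.5 F [ 0.9 -0.4 -0.7] q [ 10.  25. 117.  -0.  37.  41.]
```

View pics/a12.png

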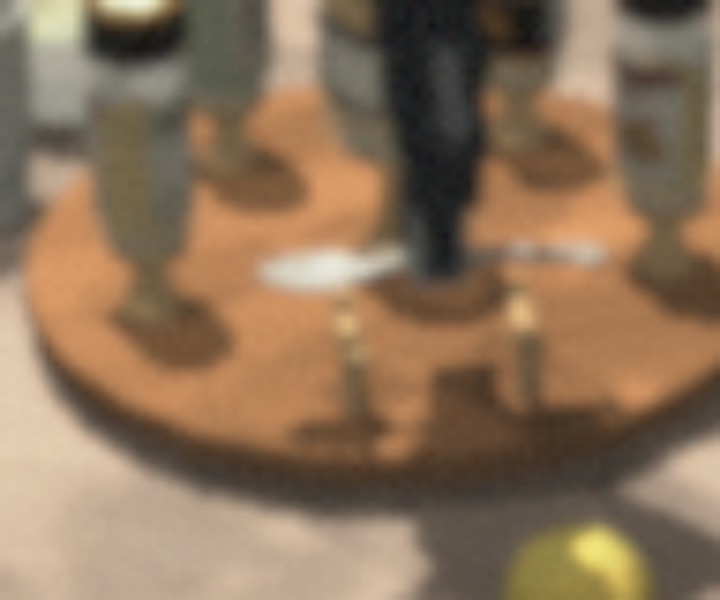

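play_rows:
  steps:
    - [[-0.001,0.001,0.008,0,0.0],[-0.001,0.001,0.015,0,0.0],[-0.001,0.001,0.019,0,0.0],[-0.001,0.001,0.021,0,0.0],[-0.001,0.001,0.021,0,0.0]]

```text
t: 38.95
tcp_pos: [0.4703, 0.0978, 0.0898]
eef_rot: [-179.8, -0.5, -30.8]
ft_force: [0.5, -0.6, -0.0]
width: 0.0172
```

```bash
python3 -c "
from h import *
for i in range(4): s=grab('scene')
rows((.470,.0968,.085),-30.7)
cv2.imwrite('pics/a13.png',cv2.resize(s['image'][210:290,260:356,::-1],(720,600)))"
```

```text
shift [-0.     0.001  0.005] turn -0.01 | now [0.471 0.098 0.09 ] yaw -30.8 w 0.0173 t 39.1 F [-0.1 -0.4 -0.1] q [ 10.  28. 117.  -0.  34.  41.]
```

View pics/a13.png

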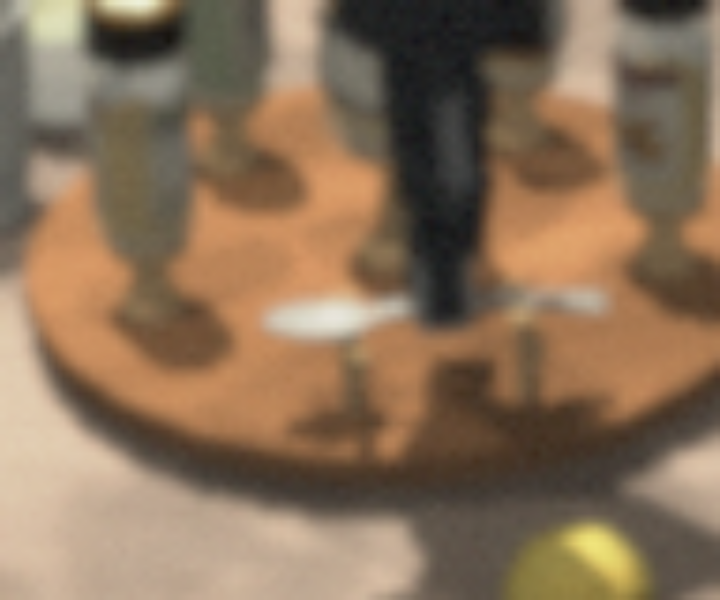

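The spoon is over both saddles with about 4 mm left to drop. I lower it and then open the jaws.

play_rows:
  steps:
    - [[0,0.001,0.002,0,0.0],[0,0.001,0.004,0,0.0],[0,0.001,0.004,0,0.0]]

```text
t: 39.45
tcp_pos: [0.47, 0.097, 0.0861]
eef_rot: [-179.7, -0.6, -30.8]
ft_force: [0.2, 0.4, 0.0]
width: 0.0173
```

play_rows:
  steps:
    - [[0,0,0,0,0.025],[0,0,0,0,0.035],[0,0,0,0,0.045],[0,0,0,0,0.045],[0,0,0,0,0.045]]

```text
t: 39.95
tcp_pos: [0.47, 0.097, 0.0862]
eef_rot: [-179.7, -0.6, -30.8]
ft_force: [0.2, 0.1, 0.2]
width: 0.0449
```

```bash
python3 -c "
from h import *
for i in range(2): s=grab('scene')
rows((.470,.0968,.085),-30.7)
cv2.imwrite('pics/a14.png',cv2.resize(s['image'][210:290,260:356,::-1],(720,600)))"
```

```text
shift [0.    0.    0.001] turn -0.01 | now [0.47  0.097 0.086] yaw -30.8 w 0.0452 t 40.0 F [-0.7 -0.6  0. ] q [ 10.  28. 117.  -0.  34.  41.]
```

View pics/a14.png

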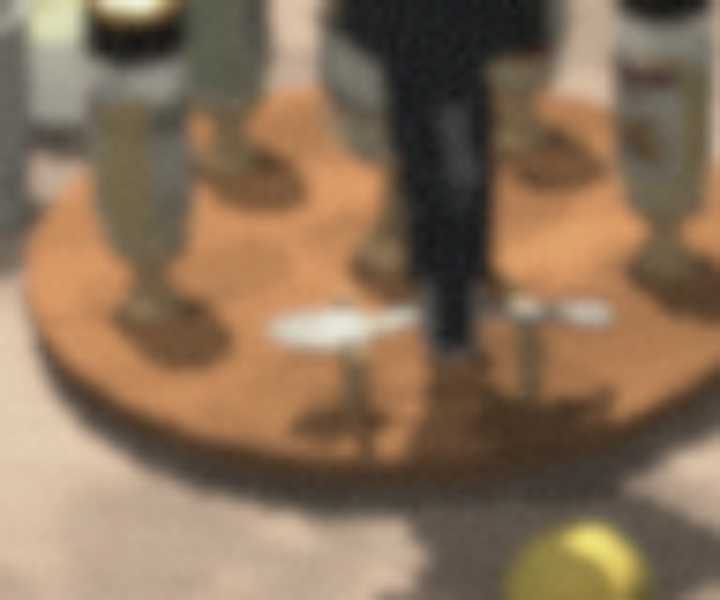

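The spoon rests on both saddles. I lift straight up slowly and then retreat.

play_rows:
  steps:
    - [[0,0,-0.01,0,0.045],[0,0,-0.03,0,0.045],[0,0,-0.06,0,0.045],[0,0,-0.1,0,0.045],[0,0,-0.14,0,0.045]]

```text
t: 40.55
tcp_pos: [0.468, 0.097, 0.228]
eef_rot: [-179.8, -0.5, -30.8]
ft_force: [0.1, 0.8, -0.3]
width: 0.0451
```

```bash
python3 -c "
from h import *
for i in range(3): s=grab('scene')
rows((.42,-.3,.32),-30.7)"
```

```text
shift [ 0.161  0.366 -0.092] turn -0.01 | now [0.47  0.097 0.229] yaw -30.8 w 0.0451 t 40.7 F [-0.3 -0.5 -0.2] q [ 10.  14. 113.  -0.  52.  41.]
```

play_rows:
  steps:
    - [[0,0,-0.05,0,0.045],[0,0,-0.09,0,0.045],[0.02,0.045,-0.1,0,0.045],[0.04,0.09,-0.1,0,0.045],[0.06,0.135,-0.1,0,0.045]]

```text
t: 41.2
tcp_pos: [0.4502, -0.0503, 0.3288]
eef_rot: [-179.5, -0.8, -30.6]
ft_force: [1.2, -0.1, 0.0]
width: 0.0449
```

play_rows:
  steps:
    - [[0.02,0.045,0,0,0.045],[0.04,0.09,0,0,0.045],[0.06,0.135,0,0,0.045],[0.08,0.18,0,0,0.045],[0.1,0.225,0,0,0.045]]

```text
t: 41.7
tcp_pos: [0.4203, -0.2965, 0.3272]
eef_rot: [-179.5, -0.7, -30.7]
ft_force: [0.8, 0.1, -0.0]
width: 0.0453
```

```bash
python3 -c "
from h import *
for i in range(6): d=grab('top','f_top.png')
s=grab('scene')
rows((.42,-.3,.32))
cap(d,329,171,.167,10,'red');cap(d,370,195,.167,9,'red');cap(d,333,210,.184,14,'white')
spoon(d,(275,335,225,285),140,.066)
cv2.imwrite('pics/b15.png',cv2.resize(d['image'][150:300,240:420,::-1],(720,600)))
cv2.imwrite('pics/a15.png',cv2.resize(s['image'][150:310,200:400,::-1],(750,600)))"
```

```text
shift [0.002 0.006 0.008] turn 0 | now [ 0.421 -0.294  0.328] yaw -30.6 w 0.0449 t 42.0 F [-0.1  0.5  0.1] q [-37.  10. 103.   1.  66.  -6.]
red circ px [329.5 170.9   7.8] [0.6807 0.0427 0.167 ] ell [329.5 170.9] [14.7 15.4] [0.6809 0.0428 0.167 ]
red circ px [370.3 195.9   8.3] [ 0.6149 -0.0622  0.167 ] ell [370.6 195.4] [15.1 16.5] [ 0.6161 -0.063   0.167 ]
white circ px [332.7 210.1  10.7] [0.5742 0.035  0.184 ] ell [332.8 210.1] [20.5 21.4] [0.5743 0.0348 0.184 ]
spoon mid [0.4611 0.0982] len 0.1287 ang 55.4 ends [0.4246 0.0452] [0.4977 0.1512]
```

View pics/b15.png

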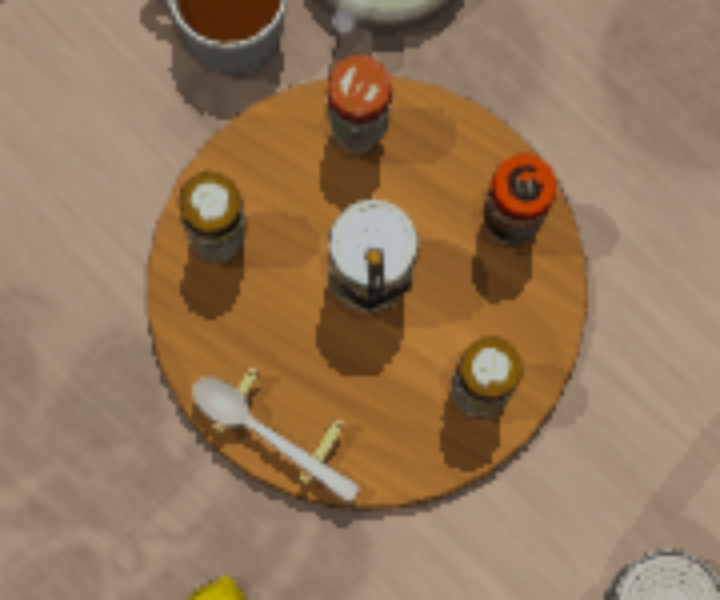

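View pics/a15.png

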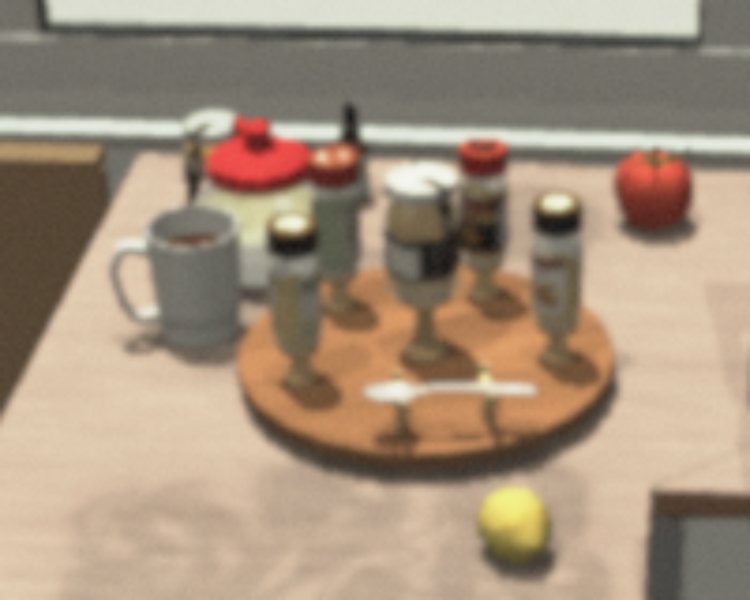

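```bash
python3 -c "
from h import *
d=grab('top')
print('B exp',proj(d,(.6024,.1395,.167)),'D exp',proj(d,(.4946,-.0397,.167)))
im=d['image'].astype(int)
for n,u,v in(('B',292,200),('D',362,242)):
    sub=im[v-7:v+8,u-7:u+8];m=(sub.min(2)>130);y,x=np.nonzero(m);print(n,'white label',x.mean()+u-7,y.mean()+v-7)
H=cv2.cvtColor(d['image'],cv2.COLOR_RGB2HSV)
m=cv2.inRange(H,(20,80,140),(32,255,255));n,l,st,c=cv2.connectedComponentsWithStats(m)
for i in range(1,n):
    if 8<st[i,4]<150 and 280<c[i][0]<340 and 230<c[i][1]<290: print('saddle bits',np.round(c[i],1),st[i])
ref=cv2.imread('pics/top0.png')[:,:,::-1].astype(int)
for n,(u,v) in dict(lemon=(293,306),tomato=(452,191),tin=(406,301)).items(): print(n,np.abs(im-ref)[v-15:v+15,u-15:u+15].mean())
for i in range(5): d=grab('top')
spoon(d,(275,335,225,285),140,.066)"
```

```text
B exp [291.86270393 200.53102057] D exp [361.97363897 242.17412787]
B white label 292.15 199.56666666666666
D white label 362.1666666666667 240.96666666666667
saddle bits [301.3 244.9] [300 242   4   7  15]
saddle bits [321.4 259.9] [318 255   8  10  26]
lemon 5.406666666666666
tomato 4.382962962962963
tin 15.608518518518519
spoon mid [0.4619 0.0986] len 0.1303 ang 55.0 ends [0.4245 0.0452] [0.4993 0.152 ]
```

```bash
python3 -c "
from h import *
a=cv2.imread('pics/top0.png');b=cv2.imread('pics/f_top.png')
f=lambda i:cv2.resize(i[270:330,375:435],(390,390))
cv2.imwrite('pics/tin.png',np.hstack([f(a),f(b)]))"
```

```text
(no output)
```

View pics/tin.png

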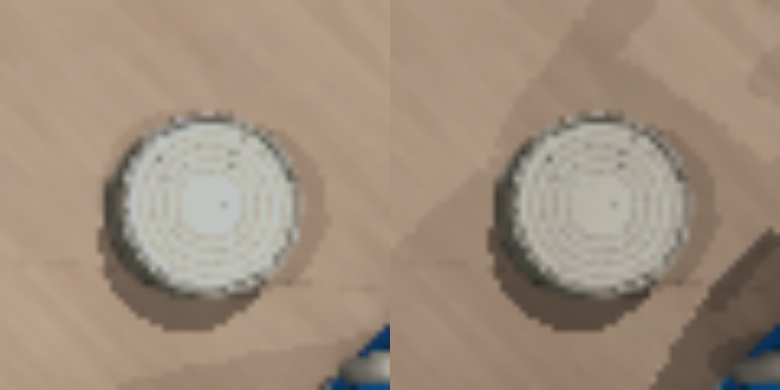

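The tin sits in the same place; only the arm's shadow falls on it. I hand the job in.

```bash
python3 -c "
from h import *
print(manip.sign_off())"
```

```text
the job is handed in; nothing more can be done
None
```

I set out the whole stand and handed the job in at about 42 s. All four spice jars are on the small pedestals, the larger jar is on the middle one, and the teaspoon lies across both saddles of the rest.

What the last camera checks showed:
- **Spice jars:** each stands upright, and its cap is within about 3 mm of the pedestal's centre (limit 13 mm).
- **Larger jar:** within about 2 mm of the middle pedestal's centre (limit 16 mm).
- **Spoon:** level on both saddles and between the lips. Its middle reads about 8–9 mm off the rest's middle, towards the rim (limit 22 mm), and it lies about 4° off the rest's line (limit about 17°). That is farther off than where I released it, possibly a slight shift as the jaws let go. As it was within limits and held still across the two looks, I left it.
- **Disc, lemon, tomato and tin:** no visible movement. The picture difference on the tin was larger than on the lemon and tomato. A close crop showed this was only the arm's shadow.

I left the red spoon and the smaller pale-lidded jar at the back alone. The hand-in gave no verdict.

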